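# Put the lids on the cast trinket boxes

### The arm

A 6-joint arm with a two-finger parallel gripper is mounted at the origin on the work surface. World frame = base frame: x ahead of the robot, y to its left, z up, the work surface at z = 0. Lengths are in m, angles in degrees, forces in N, time in s.
With the tool pointing down it reaches from about 0.35 to 0.875 m from the base axis. Payload 4.2 kg.
Tool frame: the origin (TCP) lies midway between the tips of the shut fingers; the grasp point (between the pads) lies 19 mm behind it; z points along the fingers, y is the direction in which the jaws open and shut (so a half turn about z gives the same grasp; the last joint's range is limited). The gripper opens to 87 mm and grips with 3 to 60 N. Pads are 19 mm wide; open, the fingers measure 117 mm over their backs; the gripper's body (75 mm by 190 mm) begins 51 mm behind the grasp point.
Start: joints at [88.843, 22.042, 0.453, 0, -68.411, -14.817], TCP at [0.172, 0.601, 0.223] pointing down, gripper open.
Joint ranges: [-179.83, 179.83], [-69.29, 118.12], [-61.27, 80.66], [-181.25, 117.63], [-171.15, -9.14], [-177.46, 177.46]. Speed limits (degrees/s): [159.86, 159.86, 180, 180, 180, 180].

### API

Orientations are given as a 3x3 rotation matrix whose columns are the frame's x, y, z axes.
In Python, from station import r gives the robot as it stands.
- The arm moves only by the tool carry_out, never from a script. Its argument "steps" is a list of rows, each a list of 2 entries, a list of its own where there are three numbers: the shift along the tool's x, y, z in cm, then the turn about the tool's z in degrees. In form: [[[x, y, z], twist], ...]. A call has 1 to 20 rows; each row is the pose to reach, as a shift and turn from the pose measured when the call began, along the tool's axes at that moment; what a row does not reach only later rows make up. A row lasts 1/10 s, in which the tool goes at most 50 mm and 8.59 degrees, less where a joint would pass 70% of its speed; a pose out of reach is approached as far as the arm can. A call with a gripper value outside its range is refused whole. "gripper" is the gripper's target within -1 to 1 (fully open at 1, half-way at 0, shut at -1), set as the call begins (left out, the last holds). The fingers move at their own pace and stop on an object; the grip force is fixed at half the most. Time passes only in rows, so rows that repeat a pose let the fingers close. It gives the time, the measured TCP pose, the force and the opening at its end, in the units of the state.
- r.sense(): the state, without advancing time (a new reading comes with each control period).
- r.capture(name): name is "side" or "top" or "wrist"; returns the picture (384x512x3 uint8, red, green, blue); there is no depth.
- r.calibration(name): a dict with "camera_matrix" (3x3 intrinsics, pixels), "D" ([k1, k2, p1, p2, k3] as OpenCV has them; the pictures are not rectified), "world_from_camera" (4x4, takes a point from camera to world coordinates). Camera axes: x right, y up, looking along -z (the intrinsics and any distortion apply to the point x, -y, -z); pixel columns grow to the right and rows downward; lengths in m; the calibration is good to about 2 mm. A picture is of the moment at which its call begins: read the wrist's pose just before it. calibration takes no time and is no camera call; for the wrist camera it gives the pose at the moment of the call.
- r.finish_job(): hands the job in, once; it reports no verdict.
Trained networks look in the newest picture that a camera, given by its name, has taken for a name from the list of things; names that differ only in an ending like _2 or _b are one class to them, and where a whole thing is asked for, a point or a joint stands for the part that bears it (a point fixed in the world has none). Each returns a list of dicts, best first, with "confidence" (0 to 1); they miss things now and then, are a little off and sometimes report something else, mostly with a low value. They report only what shows in the picture. A call takes as long as a camera call. They do not tell look-alikes from the thing itself.
- r.cut_out(camera, target): "pixels" (384x512 bool, what is visible of it).
- r.place_of(camera, target): "centre" ([x, y, z] in m, in world coordinates, good to about 4 mm: a listed point, or the origin of a listed thing).
The state is a dict: "time_s": time; "joints": joint angles; "joint_velocities": joint speeds; "effort": joint torques, N m; "tcp_pos": TCP position; "ee_rot": TCP orientation; "wrist_force": force on the tool from outside, world axes, zero at the start; "moment": the same for the moment, N m; "gripper_width": opening from 0.0 (shut) to 1.0 (fully open).
Only numpy, scipy, OpenCV 4.12 (cv2) and the standard library are available. Lean on these libraries where they do the work, as an engineer would, in place of code of your own. Each camera call takes 0.05 s, during which the arm holds its last target. There are 200 camera calls.

### The job

The craft class has cast four white trinket boxes: put each of the four lids on the box whose shape and size it matches, knob up, lying flat on the rim, centred and square with the box. Set the lids down gently without dropping them, leave the boxes standing where they are, and do not disturb the cup or the tablet.

Things in the scene. Friction and masses are not known exactly. Their poses are not given: they have to be found in the camera images.
- large_round_lid_center (a point): The loose large round lid, white cast, lying upright on the table: round, 88 mm in diameter, 45 mm high in all, under 130 g. From below: a locating boss 56 mm in diameter, 5 mm deep, on which it rests; the 8 mm thick plate; then in its middle a round wooden knob 20 mm in diameter, 32 mm high, to lift it by. This point is the lid's centre, 22.5 mm above its underside and 22.5 mm below the knob's top; z up.
- large_round_box: The loose large round box, white cast, open at the top, standing on the table: round, 88 mm outside diameter, 72 mm opening, 45 mm high, walls and floor 8 mm thick, under 300 g. Origin at the centre of its underside, z up. With its lid on, the lid's plate lies on the rim and the boss hangs 5 mm inside, with 8 mm of play on every side: the lid's centre point is then 62.5 mm above this origin.
- small_round_lid_center (a point): The loose small round lid, white cast, lying upright on the table: round, 60 mm in diameter, 45 mm high in all, under 130 g. From below: a locating boss 28 mm in diameter, 5 mm deep, on which it rests; the 8 mm thick plate; then in its middle a round wooden knob 20 mm in diameter, 32 mm high, to lift it by. This point is the lid's centre, 22.5 mm above its underside and 22.5 mm below the knob's top; z up.
- small_round_box: The loose small round box, white cast, open at the top, standing on the table: round, 60 mm outside diameter, 44 mm opening, 45 mm high, walls and floor 8 mm thick, under 300 g. Origin at the centre of its underside, z up. With its lid on, the lid's plate lies on the rim and the boss hangs 5 mm inside, with 8 mm of play on every side: the lid's centre point is then 62.5 mm above this origin.
- square_lid_center (a point): The loose square lid, white cast, lying upright on the table: 80 x 80 mm square, sides along its x and y axes, 45 mm high in all, under 130 g. From below: a locating boss 48 x 48 mm, 5 mm deep, on which it rests; the 8 mm thick plate; then in its middle a square wooden knob 20 x 20 mm, sides parallel to the lid's, 32 mm high, to lift it by. This point is the lid's centre, 22.5 mm above its underside and 22.5 mm below the knob's top; z up.
- square_box: The loose square box, white cast, open at the top, standing on the table: 80 x 80 mm square outside, 64 x 64 mm opening, sides along its x and y axes, 45 mm high, walls and floor 8 mm thick, under 300 g. Origin at the centre of its underside, z up. With its lid on, the lid's plate lies on the rim and the boss hangs 5 mm inside, with 8 mm of play on every side: the lid's centre point is then 62.5 mm above this origin.
- oblong_lid_center (a point): The loose oblong lid, white cast, lying upright on the table: 104 mm (its x axis) x 58 mm (its y axis) rectangle, 45 mm high in all, under 130 g. From below: a locating boss 72 x 26 mm, 5 mm deep, on which it rests; the 8 mm thick plate; then in its middle a wooden bar knob 36 mm long (x) x 16 mm wide (y), 32 mm high, to lift it by. This point is the lid's centre, 22.5 mm above its underside and 22.5 mm below the knob's top; z up.
- oblong_box: The loose oblong box, white cast, open at the top, standing on the table: 104 mm (x axis) x 58 mm (y axis) rectangle outside, 88 x 42 mm opening, 45 mm high, walls and floor 8 mm thick, under 300 g. Origin at the centre of its underside, z up. With its lid on, the lid's plate lies on the rim and the boss hangs 5 mm inside, with 8 mm of play on every side: the lid's centre point is then 62.5 mm above this origin.
- paper_cup: Bystander: an empty pale cup, 72 mm across the rim, 85 mm high, to the right of the boxes and lids as the robot sees them. Origin at the centre of its underside.
- tablet: Bystander: a black tablet computer lying flat to the left of the boxes and lids, 170 (its x) x 240 (its y) x 10 mm. Origin at the centre of its underside.
Mind the look-alikes: they are no part of the job. Leave any pink or purple look-alike of the part that bears small_round_lid_center alone.

How it is judged:
By the outcome, as a careful person would: the job done as asked, in the order asked, and still so for the second after the job is handed in, with the robot touching nothing.
It also fails if it takes over 106 s, if anything falls off the work surface, if the arm or the gripper's body presses on something with over 40 N, if the wrist force passes 120 N, or if a joint passes its speed limit or range.

## Working session

There is one attempt and no reset: what is moved stays moved. The work goes in short steps, Python scripts to look and compute and a tool call to move; the robot and the scene stay as the last step left them, time stands still between calls to the robot, and variables do not carry over. Pictures are saved under pics/ and viewed, about 12 in all and at most 16, crops included, and the job is handed in when it is done.

Besides the shell and the picture viewer there is one more tool, called after "Request:" in YAML: its name, and indented under it one key for each argument. carry_out: Moves the arm, as the interface text tells. Its arguments: {"type":"object","properties":{"steps":{"type":"array","items":{"type":"array"}},"gripper":{"type":"number"}},"required":["steps"]}

```bash
mkdir -p pics; cat > h.py <<'E'
from station import r
import numpy as np, cv2
def save(n,f): 
    im=r.capture(n); cv2.imwrite('pics/'+f,im[:,:,::-1]); return im
def ray(cam,uv,cal=None):
    c=cal or r.calibration(cam); K=np.array(c['camera_matrix']);D=np.array(c['D']);T=np.array(c['world_from_camera'])
    p=cv2.undistortPoints(np.array(uv,float).reshape(-1,1,2),K,D).reshape(-1,2)
    d=np.c_[p[:,0],-p[:,1],-np.ones(len(p))]@T[:3,:3].T
    return T[:3,3],d
def onplane(cam,uv,z,cal=None):
    o,d=ray(cam,uv,cal); return o+d*((z-o[2])/d[:,2])[:,None]
def proj(cam,P,cal=None):
    c=cal or r.calibration(cam); K=np.array(c['camera_matrix']);D=np.array(c['D']);T=np.array(c['world_from_camera'])
    q=(np.atleast_2d(P)-T[:3,3])@T[:3,:3]; q=q*[1,-1,-1]
    return cv2.projectPoints(q,np.zeros(3),np.zeros(3),K,D)[0].reshape(-1,2)
names=['large_round_lid_center','small_round_lid_center','square_lid_center','oblong_lid_center','large_round_box','small_round_box','square_box','oblong_box']
E
python3 - <<'E'
from h import *
s=r.sense(); print(s['time_s'],s['tcp_pos'],np.round(s['ee_rot'],3).tolist(),s['wrist_force'])
a=save('top','top0.png'); b=save('side','side0.png')
for c in ['top','side']:
    k=r.calibration(c);print(c,np.round(k['world_from_camera'],3).tolist(),np.round(k['camera_matrix'],1).tolist(),k['D'])
    for n in names+['paper_cup','tablet']:
        print(n,[(np.round(x['centre'],3).tolist(),round(x['confidence'],2),proj(c,x['centre'])[0].round().tolist()) for x in r.place_of(c,n)])
cv2.imwrite('pics/both0.png',cv2.resize(np.hstack([a]),(800,600))[:,:,::-1])
print(r.sense()['time_s'])
E
```

```text
0.0 [0.17180984 0.60028663 0.22145016] [[0.961, -0.275, -0.0], [-0.275, -0.961, -0.002], [0.0, 0.002, -1.0]] [-0.46214754  0.74572463  0.29876563]
top [[0.013, 0.979, -0.205, 0.23], [-1.0, 0.013, -0.003, -0.009], [-0.0, 0.205, 0.979, 1.364], [0.0, 0.0, 0.0, 1.0]] [[469.9, 0.0, 254.6], [0.0, 469.9, 194.5], [0.0, 0.0, 1.0]] [-0.18664019  0.          0.          0.          0.        ]
large_round_lid_center [([0.634, -0.235, 0.021], 0.88, [332.0, 155.0])]
small_round_lid_center [([0.448, -0.08, 0.023], 0.88, [280.0, 216.0]), ([0.361, -0.0, 0.021], 0.87, [252.0, 246.0]), ([0.344, -0.105, 0.021], 0.62, [289.0, 252.0])]
square_lid_center [([0.48, 0.084, 0.019], 0.56, [224.0, 204.0])]
oblong_lid_center [([0.607, 0.089, 0.021], 0.84, [223.0, 162.0])]
large_round_box [([0.477, -0.264, 0.001], 0.86, [342.0, 208.0])]
small_round_box [([0.638, 0.26, -0.002], 0.89, [168.0, 154.0])]
square_box [([0.447, 0.237, 0.003], 0.77, [172.0, 216.0])]
oblong_box [([0.625, -0.094, -0.001], 0.83, [285.0, 159.0])]
paper_cup [([0.431, -0.447, 0.004], 0.71, [403.0, 224.0])]
tablet [([0.52, 0.455, -0.003], 0.86, 
[... 432 characters left out ...]
7.0, 246.0]), ([0.455, -0.079, 0.024], 0.57, [257.0, 225.0])]
square_lid_center [([0.481, 0.084, 0.024], 0.74, [240.0, 188.0])]
oblong_lid_center [([0.608, 0.091, 0.022], 0.71, [272.0, 175.0]), ([0.478, 0.085, 0.025], 0.48, [239.0, 188.0]), ([0.524, 0.459, 0.001], 0.31, [206.0, 129.0])]
large_round_box [([0.477, -0.268, -0.0], 0.93, [297.0, 275.0]), ([0.451, 0.236, 0.002], 0.62, [212.0, 168.0])]
small_round_box [([0.638, 0.264, -0.001], 0.83, [255.0, 149.0])]
square_box [([0.447, 0.235, 0.001], 0.58, [211.0, 169.0])]
oblong_box [([0.626, -0.091, 0.003], 0.8, [306.0, 212.0])]
paper_cup [([0.433, -0.449, -0.002], 0.74, [323.0, 339.0])]
tablet [([0.523, 0.456, 0.001], 0.71, [206.0, 130.0])]
1.1
```

View pics/both0.png

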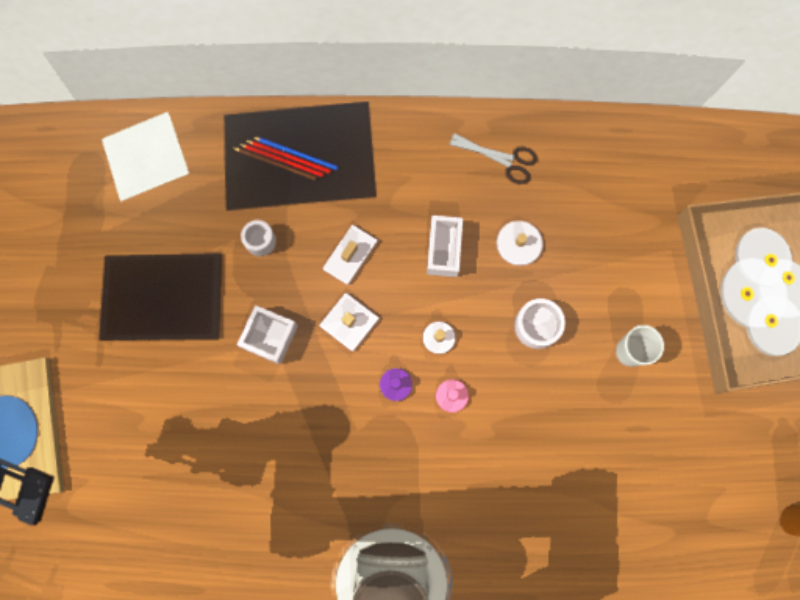

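View pics/side0.png

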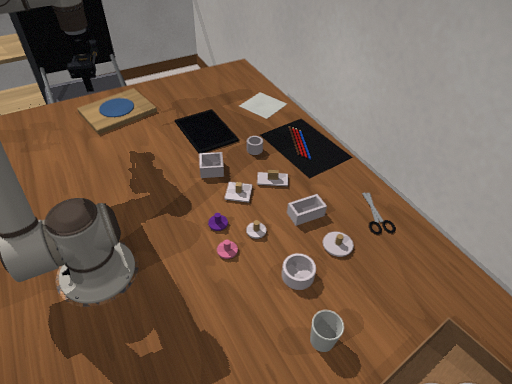

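Scene (800x600 view): the white small lid is at (438,337). Its look-alikes are the purple one at (396,384) and the pink one at (452,396); the description says white, so (438,337). Other lids: large round (520,242), square (349,320), oblong (350,253). Boxes: large round (540,322), small round (259,237), square (267,334), oblong (445,245).

```bash
python3 - <<'E'
from h import *
s=r.sense(); R=np.array(s['ee_rot']);p=np.array(s['tcp_pos'])
k=r.calibration('wrist');T=np.array(k['world_from_camera'])
print('cam in tool',(R.T@(T[:3,3]-p)).round(3),(R.T@T[:3,:3]).round(3).tolist(),np.round(k['camera_matrix'],0).tolist(),k['D'])
a=cv2.imread('pics/top0.png')
x,y=proj('top',[0.448,-0.08,0.023])[0].astype(int)
cv2.imwrite('pics/crop.png',cv2.resize(a[y-50:y+50,x-70:x+70],None,fx=5,fy=5,interpolation=cv2.INTER_CUBIC))
def yaw(cam,n,z):
    m=r.cut_out(cam,n)[0]['pixels'].astype(np.uint8)
    c=max(cv2.findContours(m,0,2)[0],key=cv2.contourArea).reshape(-1,2)
    w=onplane(cam,c,z)[:,:2].astype(np.float32)
    return cv2.minAreaRect(w*1000)
for n,z in [('square_lid_center',.013),('oblong_lid_center',.013),('square_box',.045),('oblong_box',.045)]: print(n,yaw('top',n,z))
E
```

```text
cam in tool [ 0.083  0.    -0.162] [[0.0, 0.954, 0.301], [1.0, -0.0, 0.0], [0.0, 0.301, -0.954]] [[290.0, 0.0, 254.0], [0.0, 290.0, 195.0], [0.0, 0.0, 1.0]] [-0.0520059  0.         0.         0.         0.       ]
square_lid_center ((477.74859619140625, 86.77850341796875), (84.60679626464844, 84.15977478027344), 53.23954391479492)
oblong_lid_center ((608.347900390625, 89.6856689453125), (58.86082077026367, 104.37074279785156), 58.35634994506836)
square_box ((446.3260192871094, 234.90208435058594), (89.68559265136719, 83.72903442382812), 68.54904174804688)
oblong_box ((618.7156982421875, -90.42160034179688), (64.87700653076172, 121.00283813476562), 85.91448974609375)
```

View pics/crop.png

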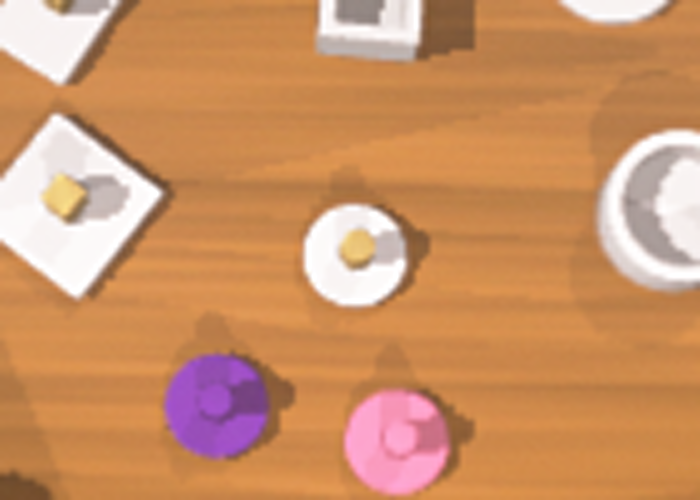

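Request:
carry_out:
  steps:
    - [[51.3,31.1,0],-16]
    - [[51.3,31.1,0],-16]
    - [[51.3,31.1,0],-16]
    - [[51.3,31.1,0],-16]
    - [[51.3,31.1,0],-16]
    - [[51.3,31.1,0],-16]
    - [[51.3,31.1,0],-16]
    - [[51.3,31.1,0],-16]
    - [[51.3,31.1,0],-16]
    - [[51.3,31.1,0],-16]
    - [[51.3,31.1,0],-16]
    - [[51.3,31.1,0],-16]
    - [[51.3,31.1,0],-16]
    - [[51.3,31.1,0],-16]
    - [[51.3,31.1,0],-16]
    - [[51.3,31.1,0],-16]
  gripper: 1

```text
time_s: 2.9
tcp_pos: [0.5789, 0.1617, 0.2228]
ee_rot: [[1.0, 0.002, 0.0], [0.002, -1.0, 0.0], [0.0, -0.0, -1.0]]
wrist_force: [-0.7, 0.1, 0.2]
gripper_width: 1.005
```

```bash
cat >> h.py <<'E'
import pickle,os
def view(tag):
    cal=r.calibration('wrist'); im=save('wrist',tag+'.png')
    pickle.dump((im,cal),open(tag+'.pkl','wb')); return im
E
python3 - <<'E'
from h import *
im=view('w1')
for n in names: print(n,[(np.round(x['centre'],4).tolist(),round(x['confidence'],2)) for x in r.place_of('wrist',n)])
cv2.imwrite('pics/w1b.png',cv2.resize(im,(800,600))[:,:,::-1])
E
```

```text
large_round_lid_center []
small_round_lid_center [([0.456, -0.0807, 0.0217], 0.59), ([0.3644, -0.0079, 0.02], 0.45)]
square_lid_center [([0.4799, 0.0821, 0.0215], 0.69)]
oblong_lid_center [([0.6111, 0.088, 0.0224], 0.92)]
large_round_box [([0.5278, 0.4519, -0.0002], 0.38)]
small_round_box [([0.6325, 0.2607, 0.006], 0.94)]
square_box [([0.4521, 0.2374, -0.0009], 0.63)]
oblong_box [([0.6235, -0.0865, -0.0003], 0.86), ([0.6098, 0.0897, 0.0168], 0.37)]
```

View pics/w1b.png

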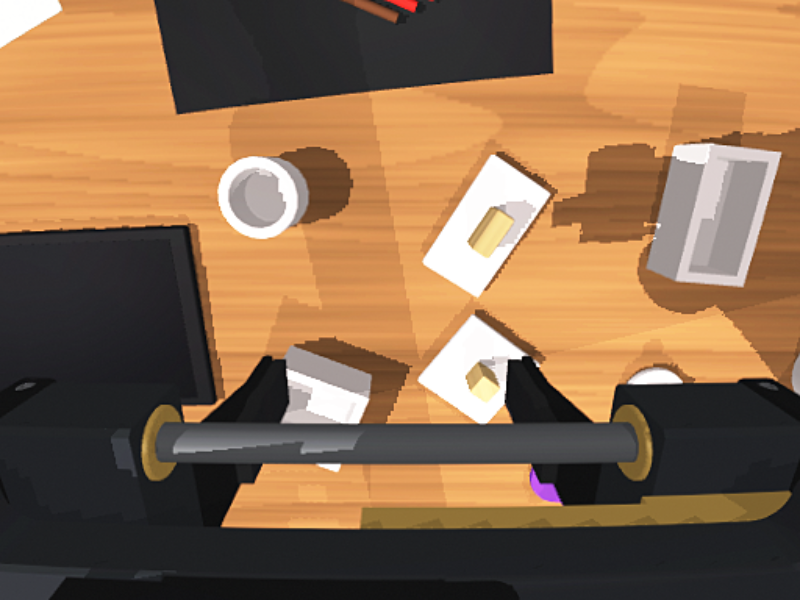

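Request:
carry_out:
  steps:
    - [[-3,32,0],0]
    - [[-3,32,0],0]
    - [[-3,32,0],0]
    - [[-3,32,0],0]
    - [[-3,32,0],0]
    - [[-3,32,0],0]
    - [[-3,32,0],0]
    - [[-3,32,0],0]
    - [[-3,32,0],0]
    - [[-3,32,0],0]

```text
time_s: 4.35
tcp_pos: [0.5499, -0.1583, 0.2226]
ee_rot: [[1.0, 0.002, 0.0], [0.002, -1.0, 0.0], [0.0, -0.0, -1.0]]
wrist_force: [0.2, -0.6, 0.3]
gripper_width: 1.001
```

Wrist view 1 shows the small box at (262,197), oblong lid (487,225), square lid (475,370), oblong box (715,215). The gripper hides what lies below row 400, so I'll take the near row from further back.

```bash
python3 -c "
from h import *
view('w2')"
```

Request:
carry_out:
  steps:
    - [[-17,0,0],0]
    - [[-17,0,0],0]
    - [[-17,0,0],0]
    - [[-17,0,0],0]
    - [[-17,0,0],0]
    - [[-17,0,0],0]
    - [[-17,0,0],0]

```text
time_s: 5.1
tcp_pos: [0.3814, -0.1581, 0.2228]
ee_rot: [[1.0, 0.004, 0.001], [0.004, -1.0, -0.0], [0.001, 0.0, -1.0]]
wrist_force: [-0.1, -1.0, 0.5]
gripper_width: 0.999
```

```bash
python3 -c "
from h import *
view('w3')"
```

Request:
carry_out:
  steps:
    - [[0,-30,0],0]
    - [[0,-30,0],0]
    - [[0,-30,0],0]
    - [[0,-30,0],0]
    - [[0,-30,0],0]
    - [[0,-30,0],0]
    - [[0,-30,0],0]
    - [[0,-30,0],0]
    - [[0,-30,0],0]

```text
time_s: 6.05
tcp_pos: [0.3804, 0.1414, 0.2221]
ee_rot: [[1.0, 0.003, -0.001], [0.003, -1.0, -0.001], [-0.001, 0.001, -1.0]]
wrist_force: [0.7, -1.1, -0.8]
gripper_width: 1.001
```

```bash
python3 -c "
from h import *
view('w4')
a=[cv2.resize(pickle.load(open(f'w{i}.pkl','rb'))[0][:,:,::-1],(400,300)) for i in (2,3,4)]
cv2.imwrite('pics/m.png',np.vstack([np.hstack(a[:2]),np.hstack([a[2],a[2]*0])]))
print(r.sense()['time_s'],r.sense()['tcp_pos'])"
```

```text
6.1 [0.3803937  0.14102327 0.22224553]
```

View pics/m.png

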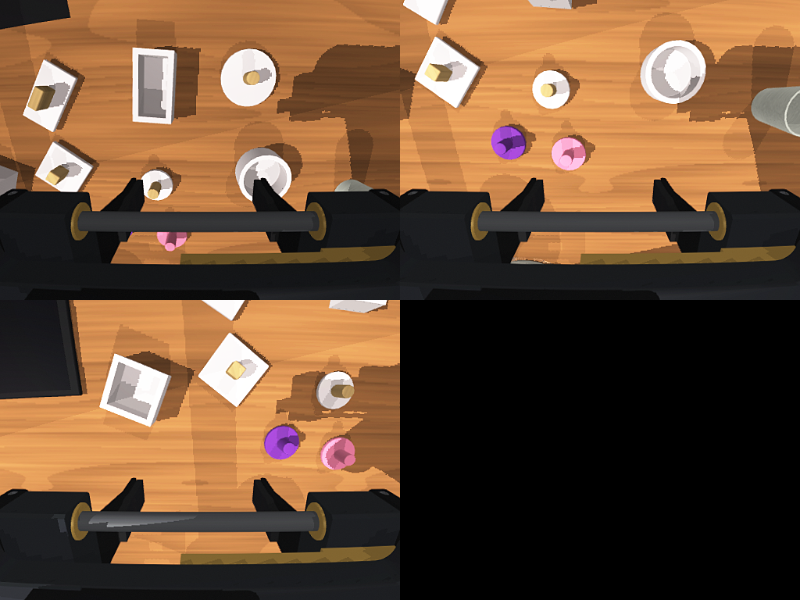

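```bash
cat > fit.py <<'E'
from h import *
from scipy.optimize import minimize
S={'large_round':(88,88,1),'small_round':(60,60,1),'square':(80,80,0),'oblong':(104,58,0)}
def outline(n,x,y,yaw,z0,z1):
    L,W,rd=S[n]
    if rd: t=np.linspace(0,2*np.pi,60,0.)[:-1]; p=np.c_[np.cos(t),np.sin(t)]*L/2000
    else: p=np.array([[1,1],[-1,1],[-1,-1],[1,-1]])*[L/2000,W/2000]
    c,s=np.cos(yaw),np.sin(yaw); p=p@[[c,s],[-s,c]]+[x,y]
    return np.r_[np.c_[p,np.full(len(p),z0)],np.c_[p,np.full(len(p),z1)]]
def fill(poly,sh,k=4):
    m=np.zeros((sh[0]*k,sh[1]*k),np.uint8)
    cv2.fillPoly(m,[np.round((poly+.5)*k*16-8).astype(np.int32)],255,shift=4)
    return cv2.resize(m,(sh[1],sh[0]),interpolation=cv2.INTER_AREA)/255.
def white(im):
    h=cv2.cvtColor(im,cv2.COLOR_RGB2HSV); return ((h[...,1]<75)&(h[...,2]>85)).astype(np.uint8)
def fit(n,kind,x0,views,zfree=True):
    z0,z1=(.005,.013) if kind=='lid' else (0,.045)
    data=[]
    for im,cal in views:
        P=cv2.convexHull(proj('',outline(n,x0[0],x0[1],x0[2],z0,z1),cal).astype(np.float32)).reshape(-1,2)
        lo=np.maximum(P.min(0).astype(int)-12,0); hi=P.max(0).astype(int)+13
        w=white(im)[lo[1]:hi[1],lo[0]:hi[0]]
        roi=cv2.dilate((fill(P-lo,w.shape)>.3).astype(np.uint8),np.ones((9,9)))
        k,lab,st,_=cv2.connectedComponentsWithStats(w*roi)
        b=1+np.argmax(st[1:,4]); ys,xs=np.nonzero(lab==b)
        m=fill(cv2.convexHull(np.c_[xs,ys].astype(np.int32)).reshape(-1,2).astype(float),w.shape)
        data.append((m,lo,cal))
    def loss(p,each=False):
        L=[]
        for m,lo,cal in data:
            d=p[3] if len(p)>3 else 0
            g=fill(cv2.convexHull(proj('',outline(n,p[0],p[1],p[2],z0+d,z1+d),cal).astype(np.float32)).reshape(-1,2)-lo,m.shape)
            L.append(1-np.minimum(m,g).sum()/np.maximum(m,g).sum())
        return L if each else sum(L)
    p0=np.array(list(x0)+([0.] if zfree else []))
    st=np.array([.006,.006,.12,.008])[:len(p0)]
    for _ in range(2):
        q=minimize(loss,p0,method='Nelder-Mead',options=dict(initial_simplex=np.vstack([p0,p0+np.diag(st)]),xatol=1e-4,fatol=1e-5)); p0=q.x; st=st/3
    return q.x,loss(q.x,True)
E
cat > run1.py <<'E'
from fit import *
V={f'w{i}':pickle.load(open(f'w{i}.pkl','rb')) for i in (1,2,3,4)}
for c in('top','side'): V[c]=(cv2.imread(f'pics/{c}0.png')[:,:,::-1].copy(),r.calibration(c))
d=np.deg2rad
J=[('large_round','lid',(.638,-.237,0),['w2']),('small_round','lid',(.452,-.08,0),['w3','w4']),('square','lid',(.48,.084,d(53-90)),['w3','w4']),('oblong','lid',(.609,.089,d(-32)),['w1','w2']),
('large_round','box',(.477,-.266,0),['w3']),('small_round','box',(.637,.261,0),['w1']),('square','box',(.448,.236,d(-21)),['w4']),('oblong','box',(.624,-.091,d(-4)),['w1','w2'])]
for n,k,x0,vs in J:
    for vv,zf in ((vs,False),(['top','side'],True),(vs+['top'],True)):
        p,l=fit(n,k,x0,[V[v] for v in vv],zf)
        print(n,k,vv,(p[:2]*1000).round(1),np.rad2deg(p[2]).round(1),(p[3:]*1000).round(1),np.round(l,3))
E
time python3 run1.py
```

```text
large_round lid ['w2'] [ 637.9 -237.4] 6.3 [] [0.024]
large_round lid ['top', 'side'] [ 637.4 -238.2] 4.4 [-1.9] [0.025 0.059]
large_round lid ['w2', 'top'] [ 638.2 -238.6] 16.9 [-4.3] [0.008 0.022]
small_round lid ['w3', 'w4'] [451.5 -82.3] 2.5 [] [0.026 0.061]
small_round lid ['top', 'side'] [451.5 -82.6] 10.6 [-5.3] [0.065 0.115]
small_round lid ['w3', 'w4', 'top'] [451.5 -82.4] 3.2 [-1.5] [0.022 0.056 0.074]
square lid ['w3', 'w4'] [479.3  86.5] -36.7 [] [0.029 0.006]
square lid ['top', 'side'] [478.4  87.5] -36.3 [-3.1] [0.029 0.066]
square lid ['w3', 'w4', 'top'] [479.   86.8] -37.3 [-0.8] [0.025 0.015 0.021]
oblong lid ['w1', 'w2'] [610.   88.3] -31.8 [] [0.011 0.034]
oblong lid ['top', 'side'] [610.3  89.1] -31.4 [-3.4] [0.026 0.084]
oblong lid ['w1', 'w2', 'top'] [610.1  88.5] -32.2 [-0.5] [0.012 0.035 0.017]
large_round box ['w3'] [ 477.4 -269.3] 9.5 [] [0.021]
large_round box ['top', 'side'] [ 477.  -269.9] 8.2 [-2.8] [0.025 0.042]
large_round box ['w3', 'top'] [ 477.7 -270.8] 8.7 [-4.7] [0.009 0.024]
small_round box ['w1'] [636.8 264.4] -1.4 [] [0.026]
small_round box ['top', 'side'] [637.2 265.5] 1.1 [-1.9] [0.054 0.121]
small_round box ['w1', 'top'] [636.7 265. ] 1.0 [-3.] [0.015 0.053]
square box ['w4'] [449.3 237.2] -22.1 [] [0.008]
square box ['top', 'side'] [449.3 238.5] -22.3 [-4.9] [0.031 0.029]
square box ['w4', 'top'] [449.1 237. ] -22.2 [0.5] [0.007 0.029]
oblong box ['w1', 'w2'] [624.7 -91.9] -4.5 [] [0.013 0.013]
oblong box ['top', 'side'] [624.8 -91.9] -4.1 [-3.1] [0.03  0.022]
oblong box ['w1', 'w2', 'top'] [624.6 -91.7] -4.4 [0.6] [0.008 0.013 0.025]
real	0m7.157s
user	0m7.235s
sys	0m0.354s
```

Fits from the wrist cameras and from top+side agree within 2 mm. Free heights come out within 5 mm of nominal, and sizes match. Starting with the square lid: above it at (0.479, 0.0867), yaw -37°.

Request:
carry_out:
  steps:
    - [[9.9,5.4,10],37]
    - [[9.9,5.4,10],37]
    - [[9.9,5.4,10],37]
    - [[9.9,5.4,14.5],37]
    - [[9.9,5.4,14.5],37]
    - [[9.9,5.4,14.5],37]
    - [[9.9,5.4,14.5],37]
    - [[9.9,5.4,14.5],37]
  gripper: 0.3

```text
time_s: 6.9
tcp_pos: [0.4802, 0.0871, 0.0785]
ee_rot: [[0.8, -0.6, 0.002], [-0.6, -0.8, 0.001], [0.001, -0.002, -1.0]]
wrist_force: [-0.3, -0.9, 0.5]
gripper_width: 0.653
```

```bash
cat > go.py <<'E'
import sys
from h import *
# args: x y z psi -> tool shift cm and twist
s=r.sense();R=np.array(s['ee_rot']);p=np.array(s['tcp_pos'])
psi=np.degrees(np.arctan2(R[1,0],R[0,0])); a=list(map(float,sys.argv[1:]))
print('now',p.round(4),'psi',psi.round(1),'tilt',R[:,2].round(4),'t',s['time_s'],'F',np.round(s['wrist_force'],1),'w',round(s['gripper_width'],3))
for i in range(0,len(a),4): print((100*R.T@(np.array(a[i:i+3])-p)).round(2),'twist',round(psi-a[i+3],1))
E
python3 go.py .479 .0867 .017 -37
```

```text
now [0.4802 0.0871 0.0785] psi -36.9 tilt [ 2.1e-03  6.0e-04 -1.0e+00] t 6.9 F [-0.3 -0.9  0.5] w 0.653
[-0.09  0.11  6.15] twist 0.1
```

Request:
carry_out:
  steps:
    - [[-0.1,0.1,3],0]
    - [[-0.1,0.1,5],0]
    - [[-0.1,0.1,6.1],0]
    - [[-0.1,0.1,6.1],0]
    - [[-0.1,0.1,6.1],0]

```text
time_s: 7.4
tcp_pos: [0.4797, 0.0873, 0.0184]
ee_rot: [[0.8, -0.6, 0.004], [-0.6, -0.8, 0.001], [0.002, -0.003, -1.0]]
wrist_force: [-0.2, -0.4, 0.1]
gripper_width: 0.656
```

Request:
carry_out:
  steps:
    - [[0,0,0],0]
    - [[0,0,0],0]
    - [[0,0,0],0]
    - [[0,0,0],0]
    - [[0,0,0],0]
    - [[0,0,-1],0]
    - [[0,0,-4],0]
    - [[0,0,-8],0]
    - [[0,0,-11],0]
    - [[0,0,-11],0]
  gripper: -1

```text
time_s: 8.4
tcp_pos: [0.4822, 0.0884, 0.1334]
ee_rot: [[0.801, -0.599, 0.014], [-0.599, -0.801, 0.005], [0.008, -0.013, -1.0]]
wrist_force: [-0.3, 0.1, -0.5]
gripper_width: 0.225
```

```bash
python3 go.py .449 .237 .11 -22.2 .449 .237 .060 -22.2; python3 -c "
from h import *
im=view('g1')"
```

```text
now [0.4822 0.0884 0.1334] psi -36.8 tilt [ 0.0136  0.0055 -0.9999] t 8.4 F [-0.3  0.1 -0.5] w 0.225
[-11.57  -9.89   2.38] twist -14.6
[-11.61  -9.82   7.38] twist -14.6
```

View pics/g1.png

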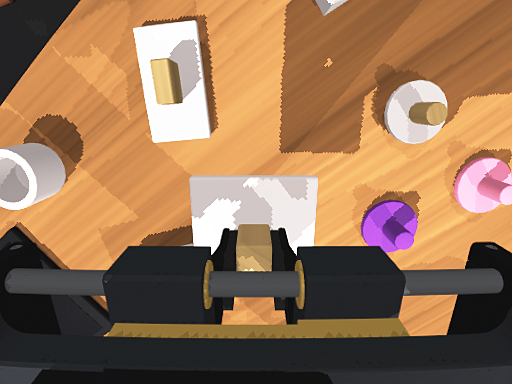

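Square lid is held (width 19.6 mm). A small tilt has appeared, so I'll watch it with settling rows.

Request:
carry_out:
  steps:
    - [[-4,-3.4,0],-6]
    - [[-8,-6.8,0],-12]
    - [[-11.6,-9.9,0],-14.6]
    - [[-11.6,-9.9,1],-14.6]
    - [[-11.6,-9.9,2.4],-14.6]
    - [[-11.6,-9.9,2.4],-14.6]
    - [[-11.6,-9.9,2.4],-14.6]
    - [[-11.6,-9.9,2.4],-14.6]
    - [[-11.6,-9.9,2.4],-14.6]

```text
time_s: 9.35
tcp_pos: [0.4475, 0.2364, 0.1077]
ee_rot: [[0.925, -0.379, 0.009], [-0.379, -0.925, 0.005], [0.007, -0.008, -1.0]]
wrist_force: [0.2, 0.5, -1.5]
gripper_width: 0.227
```

```bash
python3 go.py .449 .237 .060 -22.2
```

```text
now [0.4475 0.2364 0.1077] psi -22.3 tilt [ 0.0095  0.0047 -0.9999] t 9.35 F [ 0.2  0.5 -1.5] w 0.227
[ 0.08 -0.07  4.77] twist -0.1
```

Request:
carry_out:
  steps:
    - [[0.1,-0.1,2.5],0]
    - [[0.1,-0.1,4],0]
    - [[0.1,-0.1,4.6],0]
    - [[0.1,-0.1,4.75],0]
    - [[0.1,-0.1,4.85],0]
    - [[0.1,-0.1,4.9],0]
    - [[0.1,-0.1,4.9],0]
    - [[0.1,-0.1,4.9],0]

```text
time_s: 10.15
tcp_pos: [0.449, 0.2364, 0.062]
ee_rot: [[0.925, -0.379, 0.009], [-0.379, -0.925, 0.003], [0.007, -0.007, -1.0]]
wrist_force: [-6.1, -2.9, 18.4]
gripper_width: 0.227
```

```bash
python3 go.py .449 .237 .0584 -22.2
```

```text
now [0.449  0.2364 0.062 ] psi -22.3 tilt [ 0.0093  0.0033 -1.    ] t 10.15 F [-6.1 -2.9 18.4] w 0.227
[-0.03 -0.05  0.36] twist -0.1
```

Contact came about 4 mm higher than expected. Backing off slightly to look.

Request:
carry_out:
  steps:
    - [[0,0,-0.5],0]
    - [[0,0,-0.8],0]
    - [[0,0,-0.8],0]

```text
time_s: 10.45
tcp_pos: [0.4495, 0.2368, 0.0708]
ee_rot: [[0.925, -0.379, 0.011], [-0.379, -0.925, 0.005], [0.008, -0.009, -1.0]]
wrist_force: [-0.6, 0.0, -1.7]
gripper_width: 0.229
```

```bash
python3 go.py .449 .237 .0584 -22.2; python3 -c "
from h import *
a=view('p1'); b=save('side','p1s.png'); c=save('top','p1t.png')
u=proj('side',[.449,.237,.05])[0].astype(int); v=proj('top',[.449,.237,.05])[0].astype(int)
cr=lambda m,q:cv2.resize(m[q[1]-36:q[1]+36,q[0]-48:q[0]+48],(400,300),interpolation=cv2.INTER_CUBIC)
cv2.imwrite('pics/p1m.png',np.vstack([np.hstack([cr(b,u),cr(c,v)]),np.hstack([cv2.resize(a,(400,300)),cr(a,(256,190))])])[:,:,::-1])"
```

```text
now [0.4495 0.2368 0.0708] psi -22.3 tilt [ 0.0109  0.0048 -0.9999] t 10.45 F [-0.6  0.  -1.7] w 0.229
[-0.07  0.01  1.24] twist -0.1
```

View pics/p1m.png

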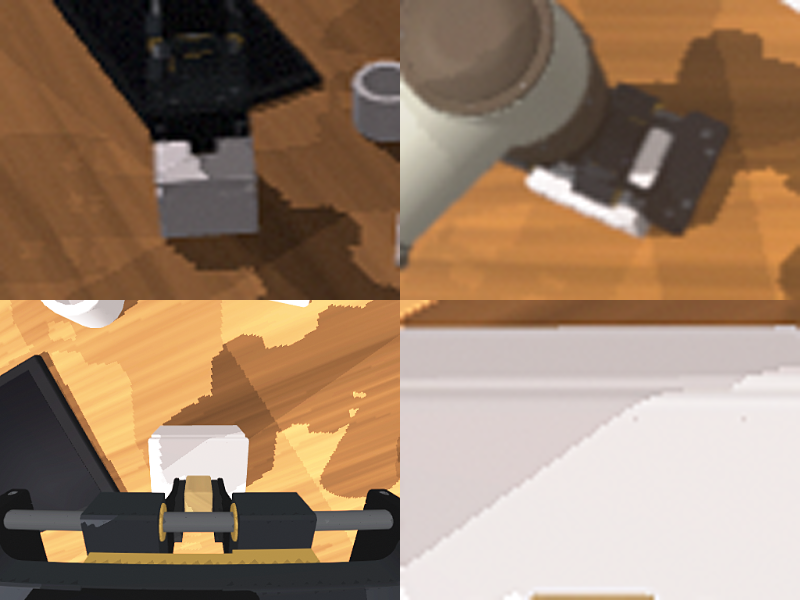

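```bash
python3 - <<'E'
from h import *
im,cal=pickle.load(open('p1.pkl','rb'))
s=r.sense();R=np.array(s['ee_rot']);p=np.array(s['tcp_pos'])
c,sn=np.cos(np.deg2rad(-22.2)),np.sin(np.deg2rad(-22.2)); ax=np.array([c,sn,0])
b=np.array([.449,.237,0])
for z in (.045,0): print('box far edge z',z,proj('',b+ax*.04+[0,0,z],cal)[0].round(1))
for h,n in ((-.0054,'plate top'),(-.0134,'plate bottom')):  # below TCP, grasp z .0184
    print(n,proj('',p+R@[.04,0,-h-0] ,cal)[0].round(1))
print(cal['world_from_camera'][:3,3] if 0 else '')
g=im.astype(int).mean(2); print([ (i,int(g[i,230]),int(g[i,250]),int(g[i,290])) for i in range(152,190)])
im2,cal2=pickle.load(open('g1.pkl','rb')); g=im2.astype(int).mean(2); print('g1',[ (i,int(g[i,200]),int(g[i,300])) for i in range(165,190)])
T=np.array(cal2['world_from_camera']); 
p2=np.array([.4822,.0884,.1334]);R2=np.array([[0.801,-0.599,0.014],[-0.599,-0.801,0.005],[0.008,-0.013,-1.0]])
for h in(.0054,.0134): print('g1 exp',proj('',[p2+R2@[.04,y,h] for y in (-.04,.04)],cal2).round(1).tolist())
E
```

```text
box far edge z 0.045 [253.4 172.7]
box far edge z 0 [253.9 160.6]
plate top [254.4 179.6]
plate bottom [254.4 176.4]

[(152, 96, 89, 91), (153, 98, 86, 93), (154, 98, 84, 94), (155, 100, 83, 94), (156, 101, 84, 95), (157, 101, 86, 95), (158, 96, 84, 95), (159, 84, 75, 85), (160, 130, 161, 161), (161, 194, 198, 197), (162, 199, 197, 198), (163, 196, 196, 196), (164, 196, 195, 196), (165, 195, 195, 196), (166, 195, 196, 195), (167, 195, 196, 195), (168, 194, 196, 195), (169, 196, 196, 195), (170, 195, 194, 194), (171, 194, 193, 192), (172, 202, 201, 203), (173, 213, 213, 236), (174, 217, 216, 239), (175, 201, 201, 230), (176, 196, 196, 223), (177, 202, 202, 230), (178, 209, 209, 239), (179, 213, 211, 238), (180, 212, 212, 236), (181, 212, 212, 236), (182, 211, 212, 212), (183, 212, 212, 231), (184, 212, 212, 236), (185, 212, 212, 235), (186, 212, 212, 236), (187, 212, 210, 235), (188, 211, 208, 235), (189, 212, 234, 235)]
g1 [(165, 164, 164), (166, 164, 165), (167, 165, 167), (168, 165, 171), (169, 166, 173), (170, 166, 174), (171, 166, 173), (172, 166, 172), (173, 165, 170), (174, 163, 168), (175, 183, 184), (176, 187, 189), (177, 200, 203), (178, 209, 208), (179, 207, 207), (180, 203, 203), (181, 202, 203), (182, 202, 204), (183, 202, 204), (184, 201, 204), (185, 202, 204), (186, 202, 204), (187, 201, 204), (188, 202, 205), (189, 203, 204)]
g1 exp [[186.3, 179.5], [319.9, 179.5]]
g1 exp [[189.1, 176.3], [317.1, 176.3]]
```

The lid looks square and centred over the box. The g1 width of 128 px, against 134 expected, shows it hanging about 4 mm lower in the grip, which explains the early contact. Setting it down again gently.

Request:
carry_out:
  steps:
    - [[-0.1,0,0.5],0]
    - [[-0.1,0,0.75],0]
    - [[-0.1,0,0.85],0]
    - [[-0.1,0,0.9],0]
    - [[-0.1,0,0.92],0]
    - [[-0.1,0,0.92],0]

```text
time_s: 11.2
tcp_pos: [0.4476, 0.2364, 0.062]
ee_rot: [[0.926, -0.378, 0.008], [-0.378, -0.926, 0.002], [0.007, -0.005, -1.0]]
wrist_force: [-5.1, -1.4, 14.9]
gripper_width: 0.227
```

Request:
carry_out:
  steps:
    - [[0,0,-0.05],0]
    - [[0,0,-0.05],0]
    - [[0,0,-0.05],0]

```text
time_s: 11.5
tcp_pos: [0.4475, 0.2364, 0.062]
ee_rot: [[0.926, -0.378, 0.008], [-0.378, -0.926, 0.001], [0.007, -0.004, -1.0]]
wrist_force: [-0.6, -0.4, 1.6]
gripper_width: 0.226
```

Request:
carry_out:
  steps:
    - [[0,0,0],0]
    - [[0,0,0],0]
    - [[0,0,0],0]
    - [[0,0,0],0]
  gripper: 0.0

```text
time_s: 11.9
tcp_pos: [0.4475, 0.2364, 0.062]
ee_rot: [[0.926, -0.378, 0.008], [-0.378, -0.926, 0.001], [0.007, -0.004, -1.0]]
wrist_force: [0.5, 0.2, 0.1]
gripper_width: 0.47
```

Request:
carry_out:
  steps:
    - [[0,0,-2],0]
    - [[0,0,-5],0]
    - [[0,0,-8],0]
    - [[-6,0,-8],0]
    - [[-9,0,-8],0]
    - [[-9,0,-8],0]
    - [[-9,0,-8],0]
    - [[-9,0,-8],0]

```text
time_s: 12.7
tcp_pos: [0.3642, 0.2704, 0.1414]
ee_rot: [[0.926, -0.378, 0.008], [-0.379, -0.926, 0.001], [0.007, -0.004, -1.0]]
wrist_force: [-1.0, 0.5, -0.3]
gripper_width: 0.498
```

```bash
python3 go.py .610 .0885 .08 -32; python3 - <<'E'
from fit import *
a=view('q1')
b=save('side','q1s.png')
u=proj('side',[.449,.237,.05])[0].astype(int)
cv2.imwrite('pics/q1m.png',np.hstack([cv2.resize(a,(400,300)),cv2.resize(b[u[1]-36:u[1]+36,u[0]-48:u[0]+48],(400,300),interpolation=cv2.INTER_CUBIC)])[:,:,::-1])
E
```

```text
now [0.3642 0.2704 0.1414] psi -22.2 tilt [ 0.0081  0.0013 -1.    ] t 12.7 F [-1.   0.5 -0.3] w 0.498
[29.6   7.56  6.32] twist 9.8
```

View pics/q1m.png

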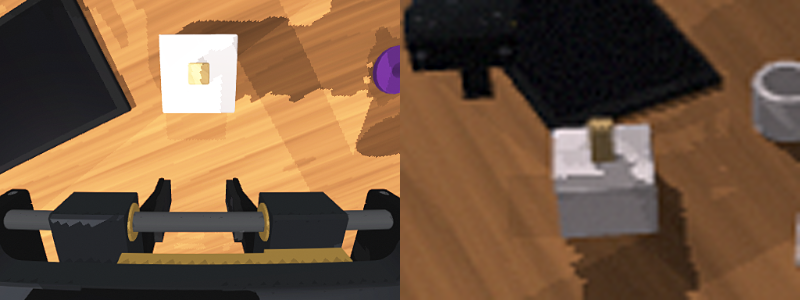

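```bash
cat >> fit.py <<'E'
def check(tag,n,x0):
    "lid on box: fit hull of box+lid, and plate alone"
    v=[pickle.load(open(tag+'.pkl','rb'))]
    p,l=fit(n,'lid',tuple(x0)+(.04,),v,False)
    print('plate',(p[:2]*1000).round(1),np.rad2deg(p[2]).round(1),'z above table-rest',(p[3]*1000).round(1),l)
E
python3 - <<'E'
from fit import *
check('q1','square',(.449,.237,np.deg2rad(-22.2)))
E
```

```text
plate [447.6 237. ] -22.2 z above table-rest 24.4 [np.float64(0.016654953912664583)]
```

```bash
python3 - <<'E'
from fit import *
im,cal=pickle.load(open('q1.pkl','rb'))
for h in(0,.045,.053):print(h,proj('',outline('square',.449,.237,np.deg2rad(-22.2),h,h)[:4],cal).round(1).tolist())
w=white(im); ys,xs=np.nonzero(w[:160,190:320]); print(ys.min(),ys.max(),xs.min()+190,xs.max()+190)
v=im.copy()
print(np.array(cal['world_from_camera'])[:3,3],r.sense()['tcp_pos'])
print('rows c255',im[136:152,255].mean(1).astype(int)); print(im[70,196:212].tolist(),im[70,296:308].tolist())
# knob top from side + wrist by eye colours
cv2.imwrite('pics/q1c.png',cv2.resize(im[35:155,190:350],(800,600),interpolation=cv2.INTER_CUBIC)[:,:,::-1])
E
```

```text
0 [[211.4, 53.9], [214.3, 137.0], [291.3, 137.0], [294.1, 53.7]]
0.045 [[203.5, 44.5], [207.5, 142.3], [297.4, 142.3], [301.2, 44.3]]
0.053 [[201.8, 42.4], [206.1, 143.4], [298.7, 143.4], [302.7, 42.2]]
43 144 203 304
[0.43986706 0.23833352 0.30429651] [0.36434918 0.27009503 0.14113831]
rows c255 [255 255 255 255 255 255 255 255 252 160 170 171 170 170 170 171]
[[198, 132, 75], [196, 128, 76], [193, 128, 75], [192, 126, 74], [190, 126, 73], [189, 124, 73], [185, 120, 69], [179, 109, 51], [240, 211, 190], [255, 255, 255], [255, 255, 255], [255, 255, 255], [255, 255, 255], [255, 255, 255], [255, 254, 254], [255, 254, 254]] [[248, 244, 244], [248, 244, 244], [248, 244, 244], [248, 244, 244], [249, 244, 245], [249, 246, 246], [254, 251, 252], [216, 201, 197], [99, 60, 30], [111, 70, 40], [118, 78, 46], [129, 84, 49]]
```

View pics/q1c.png

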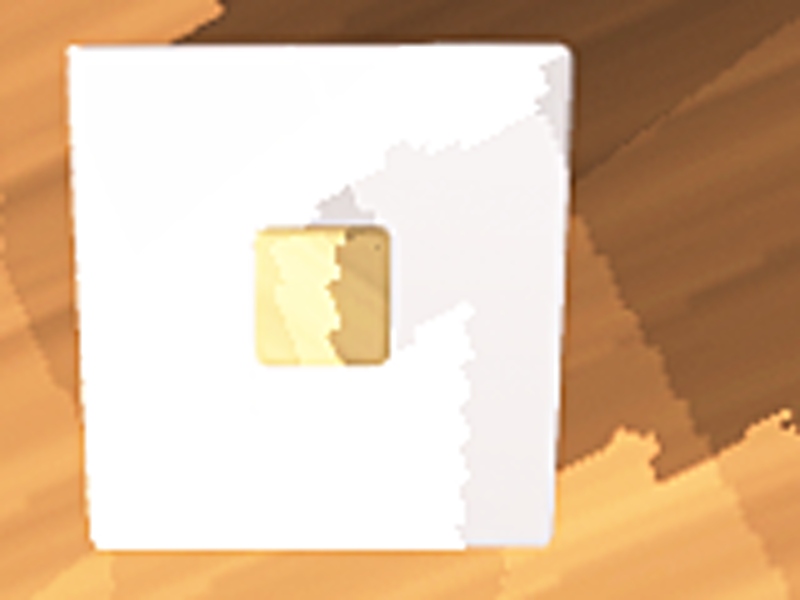

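Square lid seated: plate edges at rows 43–144, cols 203–304, against 42–143 and 202–303 predicted for z=53 mm. That is within 1 px (the single-view z fit is unreliable, so I won't use it). Next is the oblong lid.

Request:
carry_out:
  steps:
    - [[29.6,7.6,0],9.8]
    - [[29.6,7.6,0],9.8]
    - [[29.6,7.6,0],9.8]
    - [[29.6,7.6,0],9.8]
    - [[29.6,7.6,0],9.8]
    - [[29.6,7.6,0],9.8]
    - [[29.6,7.6,0],9.8]
    - [[29.6,7.6,4],9.8]
    - [[29.6,7.6,6.3],9.8]
    - [[29.6,7.6,6.3],9.8]
    - [[29.6,7.6,6.3],9.8]

```text
time_s: 13.9
tcp_pos: [0.6101, 0.0872, 0.08]
ee_rot: [[0.847, -0.531, 0.007], [-0.531, -0.847, 0.0], [0.006, -0.004, -1.0]]
wrist_force: [0.2, -0.4, 1.8]
gripper_width: 0.502
```

```bash
python3 go.py .610 .0884 .0175 -32
```

```text
now [0.6101 0.0872 0.08  ] psi -32.1 tilt [ 7.4e-03  1.0e-04 -1.0e+00] t 13.9 F [ 0.2 -0.4  1.8] w 0.502
[-0.12 -0.07  6.25] twist -0.1
```

Request:
carry_out:
  steps:
    - [[-0.1,-0.1,3],0]
    - [[-0.1,-0.1,5],0]
    - [[-0.1,-0.1,6],0]
    - [[-0.1,-0.1,6.2],0]
    - [[-0.1,-0.1,6.2],0]
    - [[-0.1,-0.1,6.2],0]

```text
time_s: 14.5
tcp_pos: [0.6114, 0.089, 0.0196]
ee_rot: [[0.847, -0.531, 0.01], [-0.531, -0.847, 0.001], [0.008, -0.006, -1.0]]
wrist_force: [0.4, -1.5, -0.2]
gripper_width: 0.5
```

Request:
carry_out:
  steps:
    - [[0,0,0],0]
    - [[0,0,0],0]
    - [[0,0,0],0]
    - [[0,0,0],0]
    - [[0,0,0],0]
    - [[0,0,0],0]
  gripper: -1

```text
time_s: 15.1
tcp_pos: [0.6114, 0.0889, 0.0197]
ee_rot: [[0.847, -0.531, 0.01], [-0.531, -0.847, 0.001], [0.008, -0.006, -1.0]]
wrist_force: [-0.2, -0.3, 1.3]
gripper_width: 0.183
```

Request:
carry_out:
  steps:
    - [[0,0,-1],0]
    - [[0,0,-3],0]
    - [[0,0,-6],0]
    - [[0,0,-9],0]
    - [[0,0,-11],0]
    - [[0,0,-11],0]
    - [[0,0,-11],0]
    - [[0,0,-11],0]

```text
time_s: 15.9
tcp_pos: [0.6092, 0.0885, 0.1282]
ee_rot: [[0.847, -0.531, 0.007], [-0.531, -0.847, 0.0], [0.006, -0.004, -1.0]]
wrist_force: [-0.0, 0.6, -1.5]
gripper_width: 0.175
```

```bash
python3 go.py .6247 -.0918 .11 -4.4; python3 -c "
from h import *
im=view('g2')"
```

```text
now [0.6092 0.0885 0.1282] psi -32.1 tilt [ 7.2e-03  1.0e-04 -1.0e+00] t 15.9 F [-0.   0.6 -1.5] w 0.175
[10.89 14.46  1.83] twist -27.7
```

Request:
carry_out:
  steps:
    - [[4,5,0],-8]
    - [[7.5,10,0],-16]
    - [[10.9,14.5,0],-24]
    - [[10.9,14.5,0],-27.7]
    - [[10.9,14.5,1.8],-27.7]
    - [[10.9,14.5,1.8],-27.7]
    - [[10.9,14.5,1.8],-27.7]
    - [[10.9,14.5,1.8],-27.7]

```text
time_s: 16.75
tcp_pos: [0.625, -0.0915, 0.1104]
ee_rot: [[0.997, -0.075, 0.007], [-0.075, -0.997, -0.0], [0.007, -0.0, -1.0]]
wrist_force: [-0.2, 0.7, -0.7]
gripper_width: 0.182
```

```bash
python3 go.py .6247 -.0918 .0645 -4.4; python3 - <<'E'
from fit import *
im=view('p2')
im,cal=pickle.load(open('p2.pkl','rb'))
d=np.deg2rad(-4.4)
s=r.sense();p=s['tcp_pos']
print('box',proj('',outline('oblong',.6247,-.0918,d,.045,.045)[:4],cal).round(1).tolist())
print('lid top exp',proj('',outline('oblong',p[0],p[1],d,p[2]-.0105,p[2]-.0105)[:4],cal).round(1).tolist())
cv2.imwrite('pics/p2c.png',cv2.resize(im[60:240,140:380],(800,600),interpolation=cv2.INTER_CUBIC)[:,:,::-1])
E
```

```text
now [ 0.625  -0.0915  0.1104] psi -4.3 tilt [ 7.2e-03 -4.0e-04 -1.0e+00] t 16.75 F [-0.2  0.7 -0.7] w 0.182
[-0.06  0.03  4.59] twist 0.1
box [[216.8, 146.1], [221.0, 263.3], [286.0, 263.4], [290.6, 146.3]]
lid top exp [[204.8, 157.7], [212.1, 302.7], [293.4, 302.9], [301.0, 157.8]]
```

View pics/p2c.png

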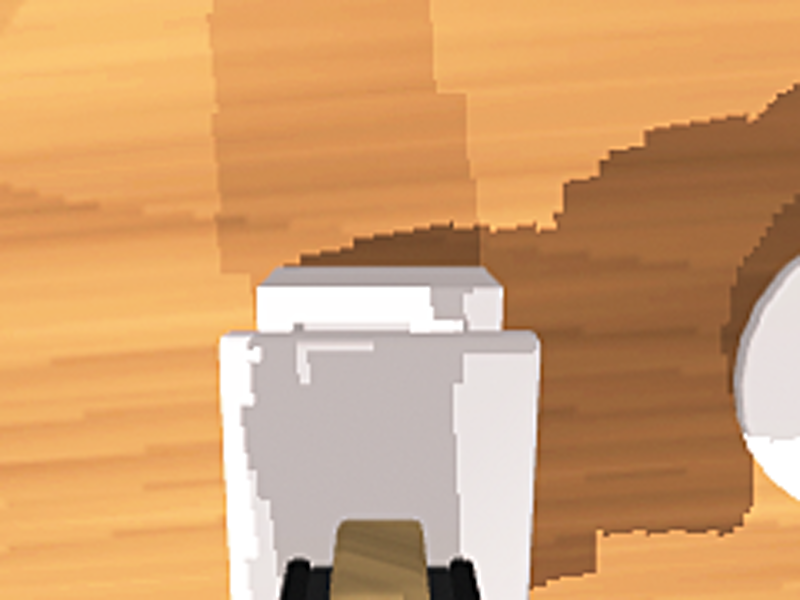

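```bash
python3 - <<'E'
from h import *
im,cal=pickle.load(open('p2.pkl','rb'))
s=r.sense();p=np.array(s['tcp_pos']);R=np.array(s['ee_rot'])
g=im.astype(int)
print('col 254 rows140-225',g[140:225,254].mean(1).astype(int).tolist())
print('col 225 rows140-180',g[140:180,225].mean(1).astype(int).tolist())
for row in (162,166,175,190): 
    w=(g[row].min(1)>110)&(g[row].max(1)-g[row].min(1)<60); x=np.nonzero(w[150:350])[0]+150; print(row,x.min(),x.max())
for dz in (.0067,.0105,.0147):
  for dx in (.047,.052): print(dz,dx,'top',proj('',[p+R@[dx,y,dz] for y in(-.029,.029)],cal).round(1).tolist(),'bot',proj('',[p+R@[dx,.0,dz+.008]],cal).round(1).tolist(),'knobtop far',proj('',[p+R@[dx-.034,0,dz-.032]],cal).round(1).tolist(),'knob base',proj('',[p+R@[dx-.034,0,dz]],cal).round(1).tolist())
E
```

```text
col 254 rows140-225 [162, 175, 171, 170, 168, 156, 254, 255, 255, 254, 254, 254, 254, 254, 254, 255, 249, 231, 235, 181, 170, 182, 185, 187, 188, 187, 188, 187, 188, 188, 188, 188, 187, 189, 188, 188, 187, 189, 188, 189, 187, 188, 188, 187, 187, 188, 188, 188, 187, 187, 187, 188, 187, 187, 188, 188, 188, 187, 188, 188, 187, 188, 187, 187, 188, 188, 188, 188, 188, 188, 188, 188, 188, 189, 192, 179, 112, 98, 99, 96, 99, 94, 93, 95, 96]
col 225 rows140-180 [154, 173, 170, 170, 167, 157, 254, 255, 255, 254, 254, 254, 254, 254, 254, 254, 254, 255, 255, 227, 165, 181, 185, 188, 188, 188, 188, 188, 188, 187, 188, 187, 188, 188, 188, 187, 188, 189, 189, 188]
162 206 301
166 206 301
175 206 301
190 207 300
0.0067 0.047 top [[203.9, 167.2], [301.6, 167.2]] bot [[252.8, 164.5]] knobtop far [[252.7, 243.8]] knob base [[252.8, 220.3]]
0.0067 0.052 top [[203.5, 158.9], [302.0, 158.9]] bot [[252.8, 156.5]] knobtop far [[252.6, 235.2]] knob base [[252.8, 212.9]]
0.0105 0.047 top [[205.0, 165.9], [300.6, 165.9]] bot [[252.8, 163.3]] knobtop far [[252.7, 240.6]] knob base [[252.8, 218.0]]
0.0105 0.052 top [[204.6, 157.8], [301.0, 157.7]] bot [[252.8, 155.4]] knobtop far [[252.7, 232.1]] knob base [[252.8, 210.7]]
0.0147 0.047 top [[206.1, 164.5], [299.5, 164.5]] bot [[252.8, 162.0]] knobtop far [[252.7, 237.1]] knob base [[252.8, 215.6]]
0.0147 0.052 top [[205.7, 156.5], [299.9, 156.5]] bot [[252.8, 154.3]] knobtop far [[252.7, 228.8]] knob base [[252.8, 208.4]]
```

Request:
carry_out:
  steps:
    - [[0.2,0,2],0]
    - [[0.2,0,4],0]
    - [[0.2,0,4.1],0]
    - [[0.2,0,4.1],0]
    - [[0.2,0,4.1],0]

```text
time_s: 17.3
tcp_pos: [0.6285, -0.0912, 0.0712]
ee_rot: [[0.997, -0.074, 0.01], [-0.074, -0.997, -0.0], [0.01, -0.0, -1.0]]
wrist_force: [-0.0, 0.8, -0.8]
gripper_width: 0.183
```

```bash
python3 - <<'E'
from h import *
im=view('p2b');im,cal=pickle.load(open('p2b.pkl','rb'))
s=r.sense();p=np.array(s['tcp_pos']);R=np.array(s['ee_rot']);g=im.astype(int);print(p,s['wrist_force'])
print('col 254 rows',g[135:175,254].mean(1).astype(int).tolist(),'225',g[135:175,225].mean(1).astype(int).tolist())
d=np.deg2rad(-4.4);b=np.array([.6247,-.0918,0]);ax=np.array([np.cos(d),np.sin(d),0])
print('box rim far',proj('',b+ax*.052+[0,0,.045],cal),'base',proj('',b+ax*.052,cal))
for dz in (.0067,.0105): print('if centred: top',proj('',[[*(b+ax*.052)[:2],p[2]-dz]],cal),'bot',proj('',[[*(b+ax*.052)[:2],p[2]-dz-.008]],cal))
E
```

```text
[ 0.62847579 -0.09125795  0.07121791] [-0.34037512 -0.68133204 -1.19880596]
col 254 rows [163, 162, 160, 163, 107, 76, 80, 82, 84, 86, 86, 88, 87, 83, 96, 170, 180, 175, 175, 174, 175, 175, 175, 175, 175, 179, 188, 190, 193, 192, 192, 193, 192, 193, 193, 192, 193, 193, 193, 193] 225 [156, 154, 153, 152, 153, 152, 155, 153, 155, 155, 158, 162, 164, 168, 117, 161, 179, 176, 175, 175, 175, 175, 175, 175, 173, 181, 188, 190, 192, 193, 193, 193, 193, 192, 193, 193, 191, 192, 193, 192]
box rim far [[254.63590179 159.44156963]] base [[254.45980894 149.7419588 ]]
if centred: top [[254.73968032 165.16313464]] bot [[254.69453639 162.67376524]]
if centred: top [[254.71774681 163.95356516]] bot [[254.67441274 161.56432317]]
```

Request:
carry_out:
  steps:
    - [[-0.15,0,0.2],0]
    - [[-0.15,0,0.5],0]
    - [[-0.15,0,0.65],0]
    - [[-0.15,0,0.75],0]
    - [[-0.15,0,0.75],0]
    - [[-0.15,0,0.75],0]

```text
time_s: 17.95
tcp_pos: [0.6271, -0.0912, 0.0636]
ee_rot: [[0.997, -0.074, 0.01], [-0.074, -0.997, -0.0], [0.01, -0.0, -1.0]]
wrist_force: [0.3, -0.8, -1.8]
gripper_width: 0.181
```

Request:
carry_out:
  steps:
    - [[0,0,0.1],0]
    - [[0,0,0.2],0]
    - [[0,0,0.2],0]

```text
time_s: 18.25
tcp_pos: [0.627, -0.0912, 0.0614]
ee_rot: [[0.997, -0.074, 0.01], [-0.074, -0.997, -0.0], [0.01, -0.0, -1.0]]
wrist_force: [-0.2, 0.3, -0.5]
gripper_width: 0.177
```

Request:
carry_out:
  steps:
    - [[0,0,0.1],0]
    - [[0,0,0.1],0]
    - [[0,0,0.1],0]

```text
time_s: 18.55
tcp_pos: [0.6269, -0.0912, 0.0604]
ee_rot: [[0.997, -0.074, 0.01], [-0.074, -0.997, -0.0], [0.01, -0.0, -1.0]]
wrist_force: [0.3, -1.5, -1.0]
gripper_width: 0.181
```

Request:
carry_out:
  steps:
    - [[0,0,0.1],0]
    - [[0,0,0.1],0]
    - [[0,0,0.1],0]

```text
time_s: 18.85
tcp_pos: [0.6272, -0.0912, 0.0597]
ee_rot: [[0.997, -0.074, 0.01], [-0.074, -0.997, -0.0], [0.011, -0.0, -1.0]]
wrist_force: [0.2, -0.2, 1.1]
gripper_width: 0.182
```

Request:
carry_out:
  steps:
    - [[0,0,0.03],0]
    - [[0,0,0.03],0]
    - [[0,0,0.03],0]
    - [[0,0,0.03],0]
    - [[0,0,0.03],0]
  gripper: 0.0

```text
time_s: 19.35
tcp_pos: [0.6272, -0.0913, 0.0594]
ee_rot: [[0.997, -0.074, 0.01], [-0.074, -0.997, -0.0], [0.01, -0.0, -1.0]]
wrist_force: [0.4, -0.9, -0.1]
gripper_width: 0.479
```

Request:
carry_out:
  steps:
    - [[0,0,-2],0]
    - [[0,0,-5],0]
    - [[0,0,-8],0]
    - [[-4,0,-8],0]
    - [[-8,0,-8],0]
    - [[-10,0,-8],0]
    - [[-10,0,-8],0]
    - [[-10,0,-8],0]

```text
time_s: 20.15
tcp_pos: [0.5273, -0.0837, 0.139]
ee_rot: [[0.997, -0.074, 0.012], [-0.074, -0.997, -0.001], [0.012, -0.0, -1.0]]
wrist_force: [0.8, 0.4, 0.4]
gripper_width: 0.497
```

```bash
cat > chk.py <<'E'
import sys
from fit import *
tag,n=sys.argv[1:3]; x,y,a=map(float,sys.argv[3:6])
view(tag); im,cal=pickle.load(open(tag+'.pkl','rb'))
P=proj('',outline(n,x,y,np.deg2rad(a),.053,.053)[::1],cal); P=P[:len(P)//2]
w=white(im); lo=(P.min(0)-10).astype(int);hi=(P.max(0)+11).astype(int)
k,lab,st,_=cv2.connectedComponentsWithStats(w[lo[1]:hi[1],lo[0]:hi[0]]); b=1+np.argmax(st[1:,4]);ys,xs=np.nonzero(lab==b)
H=np.c_[xs,ys].astype(np.float32)+lo
print('pred box',P.min(0).round(1),P.max(0).round(1),'obs',H.min(0)-.5,H.max(0)+.5)
print('pred rect',cv2.minAreaRect(P.astype(np.float32)),'obs',cv2.minAreaRect(H))
E
python3 chk.py q2 oblong .6247 -.0918 -4.4; python3 go.py .4515 -.0823 .08 0
```

```text
pred box [216.9  16.3] [292.  150.6] obs [216.5  14.5] [290.5 149.5]
now [ 0.5278 -0.0837  0.1388] psi -4.2 tilt [ 1.220e-02 -6.000e-04 -9.999e-01] t 20.2 F [-0.5  0.5 -0. ] w 0.501
[-7.69  0.43  5.79] twist -4.2Traceback (most recent call last):
  File "chk.py", line 10, in <module>
    print('pred rect',cv2.minAreaRect(P.astype(np.float32)),'obs',cv2.minAreaRect(H))
                                                                  ~~~~~~~~~~~~~~~^^^
cv2.error: OpenCV(4.12.0) /io/opencv/modules/imgproc/src/convhull.cpp:143: error: (-215:Assertion failed) total >= 0 && (depth == CV_32F || depth == CV_32S) in function 'convexHull'
```

View pics/q2.png

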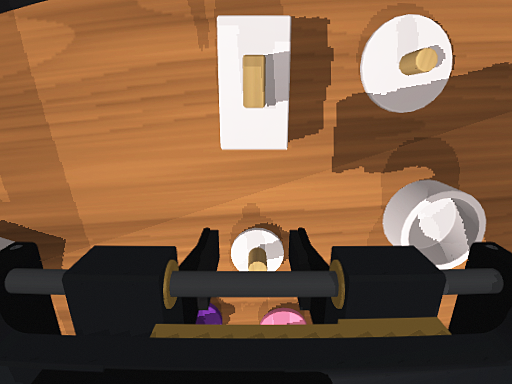

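Oblong lid on: the plate bounding box matches the prediction within 2 px (about 1 mm), and it is square. Next is the small round white lid at (256,250) in this view.

Request:
carry_out:
  steps:
    - [[-4,0.4,0],-4.2]
    - [[-7.7,0.4,2],-4.2]
    - [[-7.7,0.4,5.8],-4.2]
    - [[-7.7,0.4,5.8],-4.2]
    - [[-7.7,0.4,5.8],-4.2]
    - [[-7.7,0.4,5.8],-4.2]

```text
time_s: 20.8
tcp_pos: [0.4539, -0.0819, 0.0811]
ee_rot: [[1.0, -0.0, 0.015], [-0.0, -1.0, -0.001], [0.015, 0.001, -1.0]]
wrist_force: [-0.3, 0.9, -0.3]
gripper_width: 0.499
```

```bash
sed -i 's/+lo$/+lo.astype(np.float32)/' chk.py; python3 go.py .4515 -.0823 .0175 0
```

```text
now [ 0.4539 -0.0819  0.0811] psi -0.0 tilt [ 1.520e-02 -6.000e-04 -9.999e-01] t 20.8 F [-0.3  0.9 -0.3] w 0.499
[-0.34  0.04  6.35] twist -0.0
```

Request:
carry_out:
  steps:
    - [[-0.3,0,3],0]
    - [[-0.3,0,5],0]
    - [[-0.35,0,6.2],0]
    - [[-0.35,0,6.3],0]
    - [[-0.35,0,6.3],0]
    - [[-0.35,0,6.3],0]

```text
time_s: 21.4
tcp_pos: [0.4529, -0.0818, 0.0192]
ee_rot: [[1.0, -0.0, 0.018], [-0.0, -1.0, -0.0], [0.018, 0.0, -1.0]]
wrist_force: [0.9, -0.0, 0.1]
gripper_width: 0.501
```

Request:
carry_out:
  steps:
    - [[0,0,0],0]
    - [[0,0,0],0]
    - [[0,0,0],0]
    - [[0,0,0],0]
    - [[0,0,0],0]
    - [[0,0,0],0]
  gripper: -1

```text
time_s: 22.0
tcp_pos: [0.453, -0.0818, 0.0194]
ee_rot: [[1.0, 0.0, 0.018], [0.0, -1.0, -0.0], [0.018, 0.0, -1.0]]
wrist_force: [0.3, -0.1, 3.7]
gripper_width: 0.22
```

Request:
carry_out:
  steps:
    - [[0,0,-1],0]
    - [[0,0,-3],0]
    - [[0,0,-6],0]
    - [[0,0,-9],0]
    - [[0,0,-12],0]
    - [[0,0,-12],0]
    - [[0,0,-12],0]
    - [[0,0,-12],0]

```text
time_s: 22.8
tcp_pos: [0.4497, -0.0818, 0.1385]
ee_rot: [[1.0, -0.0, 0.016], [-0.0, -1.0, -0.0], [0.016, 0.0, -1.0]]
wrist_force: [-1.3, 0.4, -0.6]
gripper_width: 0.221
```

```bash
python3 go.py .6368 .2645 .12 0
```

```text
now [ 0.4497 -0.0818  0.1385] psi -0.0 tilt [ 1.610e-02 -3.000e-04 -9.999e-01] t 22.8 F [-1.3  0.4 -0.6] w 0.221
[ 18.66 -34.64   2.14] twist -0.0
```

Request:
carry_out:
  steps:
    - [[1.2,-2.5,0],0]
    - [[3.6,-6.5,0],0]
    - [[5.8,-10.8,0],0]
    - [[8,-15,0],0]
    - [[10.3,-19,0],0]
    - [[12.5,-23,0],0]
    - [[14.7,-27,0],0]
    - [[16.9,-31,0],0]
    - [[18.8,-34.6,0],0]
    - [[18.8,-34.6,2],0]
    - [[18.8,-34.6,2],0]
    - [[18.8,-34.6,2],0]
    - [[18.8,-34.6,2],0]

```text
time_s: 24.1
tcp_pos: [0.6381, 0.2633, 0.1217]
ee_rot: [[1.0, -0.001, 0.016], [-0.001, -1.0, -0.001], [0.016, 0.001, -1.0]]
wrist_force: [-0.1, -0.4, 0.6]
gripper_width: 0.22
```

```bash
python3 go.py .6383 .2645 .062 0; python3 - <<'E'
from fit import *
im=view('p3');im,cal=pickle.load(open('p3.pkl','rb'));p=r.sense()['tcp_pos']
B=proj('',outline('small_round',.6368,.2645,0,0.045,.045)[:59],cal)
L=proj('',outline('small_round',p[0]-.0015,p[1],0,p[2]-.0064,p[2]-.0064)[:59],cal)
print(B.min(0),B.max(0),L.min(0),L.max(0))
v=im[:,:,::-1].copy()
cv2.polylines(v,[B.round().astype(int).astype(np.int32)],1,(255,0,0),1);cv2.polylines(v,[L.round().astype(np.int32)],1,(0,0,255),1)
cv2.imwrite('pics/p3c.png',cv2.resize(np.hstack([v[100:280,160:340],im[100:280,160:340,::-1]]),(800,400),interpolation=cv2.INTER_CUBIC))
E
```

```text
now [0.6381 0.2633 0.1217] psi -0.0 tilt [ 1.600e-02 -8.000e-04 -9.999e-01] t 24.1 F [-0.1 -0.4  0.6] w 0.22
[-0.08 -0.12  5.97] twist -0.0
[217.60201476 172.37980366] [286.02953932 237.26890635] [206.27504728 196.88886909] [299.54398571 281.95296296]
```

View pics/p3c.png

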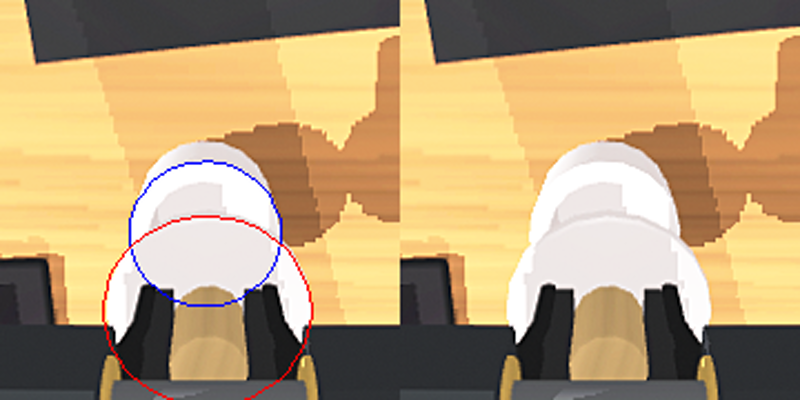

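Request:
carry_out:
  steps:
    - [[-0.1,-0.1,2.5],0]
    - [[-0.1,-0.1,5],0]
    - [[-0.1,-0.1,5.7],0]
    - [[-0.1,-0.1,6],0]
    - [[-0.1,-0.1,6],0]
    - [[-0.1,-0.1,6],0]

```text
time_s: 24.75
tcp_pos: [0.6392, 0.2648, 0.064]
ee_rot: [[1.0, -0.001, 0.019], [-0.001, -1.0, 0.001], [0.019, -0.001, -1.0]]
wrist_force: [-0.4, -0.2, -0.8]
gripper_width: 0.221
```

```bash
python3 go.py .6383 .2645 .0594 0
```

```text
now [0.6392 0.2648 0.064 ] psi -0.0 tilt [ 0.0194  0.0012 -0.9998] t 24.75 F [-0.4 -0.2 -0.8] w 0.221
[-0.1   0.03  0.45] twist -0.0
```

Request:
carry_out:
  steps:
    - [[-0.1,0,0.2],0]
    - [[-0.1,0,0.35],0]
    - [[-0.1,0,0.42],0]
    - [[-0.1,0,0.42],0]
    - [[-0.1,0,0.42],0]

```text
time_s: 25.25
tcp_pos: [0.6383, 0.2648, 0.0597]
ee_rot: [[1.0, -0.001, 0.019], [-0.001, -1.0, 0.001], [0.019, -0.001, -1.0]]
wrist_force: [-0.0, 0.1, 0.2]
gripper_width: 0.221
```

Request:
carry_out:
  steps:
    - [[0,0,0.08],0]
    - [[0,0,0.08],0]
    - [[0,0,0.08],0]

```text
time_s: 25.55
tcp_pos: [0.6384, 0.2649, 0.0594]
ee_rot: [[1.0, -0.0, 0.02], [-0.0, -1.0, 0.001], [0.02, -0.001, -1.0]]
wrist_force: [-1.5, -0.0, 3.5]
gripper_width: 0.224
```

Contact at exactly the expected height (59.4 mm). Release and check.

Request:
carry_out:
  steps:
    - [[0,0,0],0]
    - [[0,0,0],0]
    - [[0,0,0],0]
    - [[0,0,0],0]
    - [[0,0,0],0]
  gripper: 0.0

```text
time_s: 26.05
tcp_pos: [0.6385, 0.2648, 0.0593]
ee_rot: [[1.0, -0.001, 0.02], [-0.001, -1.0, 0.001], [0.02, -0.001, -1.0]]
wrist_force: [0.2, -0.4, -0.5]
gripper_width: 0.486
```

Request:
carry_out:
  steps:
    - [[0,0,-2],0]
    - [[0,0,-5],0]
    - [[0,0,-8],0]
    - [[-4,0,-8],0]
    - [[-8,0,-8],0]
    - [[-10,0,-8],0]
    - [[-10,0,-8],0]
    - [[-10,0,-8],0]

```text
time_s: 26.85
tcp_pos: [0.5373, 0.2652, 0.1379]
ee_rot: [[1.0, 0.0, 0.021], [0.0, -1.0, 0.002], [0.021, -0.002, -1.0]]
wrist_force: [0.9, 1.0, -0.0]
gripper_width: 0.498
```

```bash
python3 chk.py q3 small_round .6368 .2645 0; python3 go.py .638 -.2376 .13 0
```

```text
pred box [217.4  45.4] [291.2 123. ] obs [217.5  45.5] [290.5 122.5]
pred rect ((254.32115173339844, 84.31898498535156), (73.87959289550781, 77.34551239013672), 6.497065544128418) obs ((254.0, 84.0), (76.0, 72.0), 90.0)
now [0.5377 0.2652 0.1376] psi -0.0 tilt [ 0.0208  0.0017 -0.9998] t 26.9 F [0.3 0.8 0.4] w 0.5
[10.03 50.28  0.89] twist -0.0
```

View pics/q3.png

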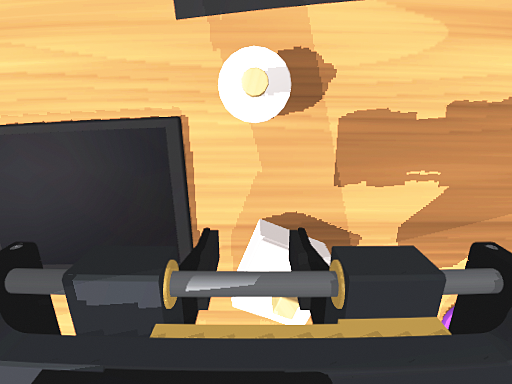

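Small lid is within 0.5 px of prediction. Now the large round lid.

Request:
carry_out:
  steps:
    - [[1,4.5,0],0]
    - [[2,9.4,0],0]
    - [[3,14.2,0],0]
    - [[4,19,0],0]
    - [[5,23.8,0],0]
    - [[6,28.6,0],0]
    - [[7,33.4,0],0]
    - [[8,38.2,0],0]
    - [[9,43,0],0]
    - [[10,47.8,0],0]
    - [[10,50.3,0],0]
    - [[10,50.3,3],0]
    - [[10,50.3,5.8],0]
    - [[10,50.3,5.8],0]
    - [[10,50.3,5.8],0]

```text
time_s: 28.4
tcp_pos: [0.6393, -0.2386, 0.0804]
ee_rot: [[1.0, -0.001, 0.02], [-0.001, -1.0, 0.001], [0.02, -0.001, -1.0]]
wrist_force: [-0.0, 0.9, 0.6]
gripper_width: 0.504
```

```bash
python3 go.py .638 -.2378 .0175 0; python3 -c "
from h import *
view('a4');print([(np.round(x['centre'],4).tolist(),round(x['confidence'],2)) for x in r.place_of('wrist','large_round_lid_center')])"
```

```text
now [ 0.6393 -0.2386  0.0804] psi -0.0 tilt [ 0.0199  0.0011 -0.9998] t 28.4 F [-0.   0.9  0.6] w 0.504
[-0.25 -0.07  6.29] twist -0.0
[([0.6402, -0.2352, 0.0222], 0.84)]
```

Request:
carry_out:
  steps:
    - [[-0.2,-0.1,3],0]
    - [[-0.2,-0.1,5],0]
    - [[-0.25,-0.1,6.1],0]
    - [[-0.25,-0.1,6.25],0]
    - [[-0.25,-0.1,6.25],0]
    - [[-0.25,-0.1,6.25],0]

```text
time_s: 29.1
tcp_pos: [0.6406, -0.2374, 0.0218]
ee_rot: [[1.0, 0.001, 0.027], [0.001, -1.0, -0.0], [0.027, 0.0, -1.0]]
wrist_force: [0.2, -0.5, -0.7]
gripper_width: 0.501
```

Request:
carry_out:
  steps:
    - [[0,0,0],0]
    - [[0,0,0],0]
    - [[0,0,0],0]
    - [[0,0,0],0]
    - [[0,0,0],0]
    - [[0,0,0],0]
  gripper: -1

```text
time_s: 29.7
tcp_pos: [0.6406, -0.2374, 0.022]
ee_rot: [[1.0, 0.001, 0.027], [0.001, -1.0, -0.0], [0.027, 0.0, -1.0]]
wrist_force: [0.5, -0.3, 1.6]
gripper_width: 0.222
```

Request:
carry_out:
  steps:
    - [[0,0,-1],0]
    - [[0,0,-3],0]
    - [[0,0,-6],0]
    - [[0,0,-9],0]
    - [[0,0,-12],0]
    - [[0,0,-12],0]
    - [[0,0,-12],0]
    - [[0,0,-12],0]

```text
time_s: 30.5
tcp_pos: [0.6364, -0.2371, 0.1406]
ee_rot: [[1.0, 0.0, 0.024], [0.0, -1.0, 0.001], [0.024, -0.001, -1.0]]
wrist_force: [-0.1, 0.1, -0.8]
gripper_width: 0.224
```

```bash
python3 go.py .478 -.2695 .12 0
```

```text
now [ 0.6364 -0.2371  0.1406] psi 0.0 tilt [ 2.440e-02  7.000e-04 -9.997e-01] t 30.5 F [-0.1  0.1 -0.8] w 0.224
[-15.88   3.24   1.67] twist 0.0
```

Request:
carry_out:
  steps:
    - [[-2,0.4,0],0]
    - [[-6,1.2,0],0]
    - [[-10,2,0],0]
    - [[-14,2.9,0],0]
    - [[-15.7,3.3,0],0]
    - [[-15.7,3.3,1.7],0]
    - [[-15.7,3.3,1.7],0]
    - [[-15.7,3.3,1.7],0]
    - [[-15.7,3.3,1.7],0]

```text
time_s: 31.4
tcp_pos: [0.4804, -0.2701, 0.1197]
ee_rot: [[1.0, 0.001, 0.024], [0.001, -1.0, 0.001], [0.024, -0.001, -1.0]]
wrist_force: [-0.0, 0.0, -0.9]
gripper_width: 0.22
```

```bash
python3 go.py .480 -.2697 .066 0; python3 - <<'E'
from fit import *
im=view('p4');im,cal=pickle.load(open('p4.pkl','rb'));p=r.sense()['tcp_pos']
B=proj('',outline('large_round',.4775,-.2697,0,0.045,.045)[:59],cal)
L=proj('',outline('large_round',p[0]-.0024,p[1],0,p[2]-.009,p[2]-.009)[:59],cal)
v=im[:,:,::-1].copy()
cv2.polylines(v,[B.round().astype(np.int32)],1,(255,0,0),1);cv2.polylines(v,[L.round().astype(np.int32)],1,(0,0,255),1)
cv2.imwrite('pics/p4c.png',cv2.resize(np.hstack([v[100:280,160:340],im[100:280,160:340,::-1]]),(800,400),interpolation=cv2.INTER_CUBIC))
E
```

```text
now [ 0.4804 -0.2701  0.1197] psi 0.1 tilt [ 2.430e-02  5.000e-04 -9.997e-01] t 31.4 F [-0.   0.  -0.9] w 0.22
[-0.17 -0.04  5.37] twist 0.1
```

View pics/p4c.png

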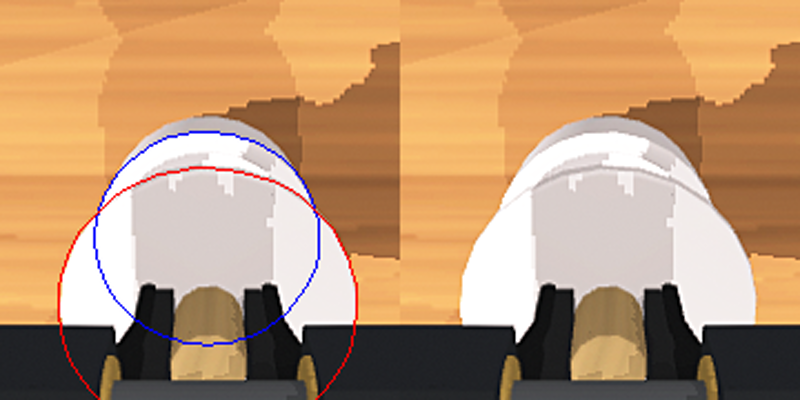

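Both outlines match the picture: box rim in blue, lid plate in red. Descending.

Request:
carry_out:
  steps:
    - [[-0.2,0,2.5],0]
    - [[-0.2,0,4.5],0]
    - [[-0.2,0,5.2],0]
    - [[-0.2,0,5.4],0]
    - [[-0.2,0,5.4],0]
    - [[-0.2,0,5.4],0]

```text
time_s: 32.05
tcp_pos: [0.4807, -0.2703, 0.0668]
ee_rot: [[1.0, 0.001, 0.027], [0.001, -1.0, -0.0], [0.027, 0.0, -1.0]]
wrist_force: [0.2, -0.0, -0.2]
gripper_width: 0.222
```

```bash
python3 go.py .480 -.2697 .062 0
```

```text
now [ 0.4807 -0.2703  0.0668] psi 0.1 tilt [ 2.660e-02 -2.000e-04 -9.996e-01] t 32.05 F [ 0.2 -0.  -0.2] w 0.222
[-0.08 -0.06  0.48] twist 0.1
```

Request:
carry_out:
  steps:
    - [[-0.1,-0.05,0.2],0]
    - [[-0.1,-0.05,0.38],0]
    - [[-0.1,-0.05,0.45],0]
    - [[-0.1,-0.05,0.45],0]
    - [[-0.1,-0.05,0.45],0]

```text
time_s: 32.55
tcp_pos: [0.4799, -0.2698, 0.0623]
ee_rot: [[1.0, 0.001, 0.027], [0.001, -1.0, -0.0], [0.027, 0.0, -1.0]]
wrist_force: [0.3, -0.2, -0.4]
gripper_width: 0.22
```

Request:
carry_out:
  steps:
    - [[0,0,0.07],0]
    - [[0,0,0.07],0]
    - [[0,0,0.07],0]

```text
time_s: 32.85
tcp_pos: [0.48, -0.2698, 0.0619]
ee_rot: [[1.0, 0.001, 0.027], [0.001, -1.0, -0.0], [0.027, 0.0, -1.0]]
wrist_force: [-0.7, 0.4, 1.6]
gripper_width: 0.215
```

Request:
carry_out:
  steps:
    - [[0,0,0],0]
    - [[0,0,0],0]
    - [[0,0,0],0]
    - [[0,0,0],0]
    - [[0,0,0],0]
  gripper: 0.0

```text
time_s: 33.35
tcp_pos: [0.48, -0.2699, 0.0619]
ee_rot: [[1.0, 0.001, 0.027], [0.001, -1.0, -0.0], [0.027, 0.0, -1.0]]
wrist_force: [-0.9, 0.4, 0.2]
gripper_width: 0.484
```

Request:
carry_out:
  steps:
    - [[0,0,-2],0]
    - [[0,0,-5],0]
    - [[0,0,-9],0]
    - [[-4,0,-12],0]
    - [[-8,0,-14],0]
    - [[-10,0,-14],0]
    - [[-10,0,-14],0]
    - [[-10,0,-14],0]
    - [[-10,0,-14],0]

```text
time_s: 34.25
tcp_pos: [0.3771, -0.27, 0.1989]
ee_rot: [[1.0, 0.002, 0.027], [0.002, -1.0, -0.0], [0.027, 0.001, -1.0]]
wrist_force: [-0.2, 0.3, -1.1]
gripper_width: 0.498
```

```bash
python3 chk.py q4 large_round .4775 -.2697 0; python3 go.py .4 0 .3 0; python3 - <<'E'
from fit import *
a=save('top','end_t.png');b=save('side','end_s.png')
u=proj('top',[.54,0,.03])[0].astype(int)
cv2.imwrite('pics/end.png',np.hstack([cv2.resize(a[90:260,u[0]-170:u[0]+190],(400,300),interpolation=cv2.INTER_CUBIC),cv2.resize(b[100:370,160:420],(400,300),interpolation=cv2.INTER_CUBIC)])[:,:,::-1])
for c in('top','side'):
  for n in names[4:]+['paper_cup','tablet']: print(c,n,[(np.round(x['centre'],3).tolist(),round(x['confidence'],2)) for x in r.place_of(c,n)[:1]])
E
```

```text
pred box [209.8  43.5] [296.3 134.1] obs [209.5  43.5] [296.5 134.5]
pred rect ((253.03713989257812, 88.9215316772461), (86.51641845703125, 90.24935150146484), 6.606573581695557) obs ((253.00003051757812, 89.00001525878906), (87.68124389648438, 87.68124389648438), 45.0)
now [ 0.3771 -0.27    0.1986] psi 0.1 tilt [ 2.610e-02 -2.000e-04 -9.997e-01] t 34.3 F [-0.3 -0.1  0.4] w 0.498
[  2.6  -26.99 -10.08] twist 0.1
top large_round_box []
top small_round_box [([0.634, 0.263, -0.002], 0.68)]
top square_box [([0.445, 0.237, 0.001], 0.5)]
top oblong_box [([0.625, -0.094, -0.0], 0.6)]
top paper_cup []
top tablet [([0.522, 0.455, -0.007], 0.69)]
side large_round_box [([0.476, -0.269, 0.002], 0.76)]
side small_round_box [([0.641, 0.262, 0.0], 0.55)]
side square_box [([0.449, 0.236, 0.002], 0.49)]
side oblong_box [([0.629, -0.09, 0.002], 0.76)]
side paper_cup [([0.43, -0.451, -0.0], 0.8)]
side tablet [([0.526, 0.458, -0.001], 0.64)]
```

View pics/end.png

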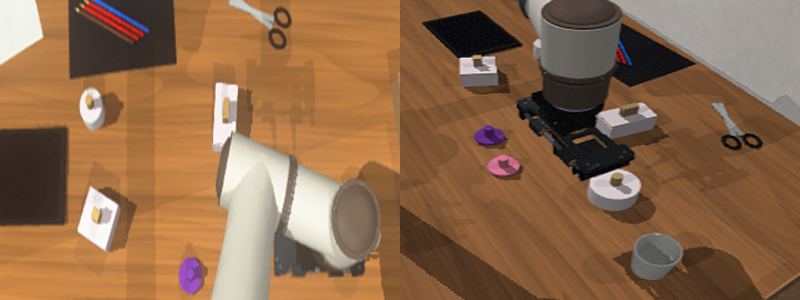

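Large lid matches within 0.5 px, and the boxes, cup and tablet are unmoved. One last oblique look at the square lid's seating, since its contact height was odd.

Request:
carry_out:
  steps:
    - [[0,-4.5,0],0]
    - [[0,-9.4,0],0]
    - [[0,-14.3,0],0]
    - [[0,-19.2,0],0]
    - [[0,-24,0],0]
    - [[0,-29,0],0]
    - [[0,-33,0],0]
    - [[0,-35,0],0]
    - [[0,-35,0],0]
    - [[0,-35,0],0]

```text
time_s: 36.0
tcp_pos: [0.3755, 0.0801, 0.1989]
ee_rot: [[1.0, 0.003, 0.027], [0.003, -1.0, -0.001], [0.027, 0.001, -1.0]]
wrist_force: [0.0, -0.3, 0.4]
gripper_width: 0.502
```

```bash
python3 - <<'E'
from fit import *
view('z');im,cal=pickle.load(open('z.pkl','rb'))
v=cv2.resize(im[:,:,::-1],None,fx=6,fy=6,interpolation=cv2.INTER_CUBIC)
d=np.deg2rad(-22.2); allp=[]
for h,c in((0,(255,0,0)),(.045,(0,160,0)),(.053,(0,0,255))):
    P=proj('',outline('square',.449,.237,d,h,h)[:4],cal); allp.append(P); print(h,P.round(1).tolist())
    cv2.polylines(v,[(P*6+3).round().astype(np.int32)],1,c,1)
A=np.vstack(allp); c=(A.mean(0)*6).astype(int); o=np.maximum(c-[400,300],0)
cv2.imwrite('pics/z.png',v[o[1]:o[1]+600,o[0]:o[0]+800])
E
```

```text
0 [[103.2, 72.5], [87.0, 135.6], [147.0, 159.2], [166.3, 98.1]]
0.045 [[82.0, 67.1], [65.0, 138.9], [132.9, 165.6], [154.0, 96.2]]
0.053 [[77.6, 66.0], [60.5, 139.6], [130.0, 166.9], [151.4, 95.8]]
```

View pics/z.png

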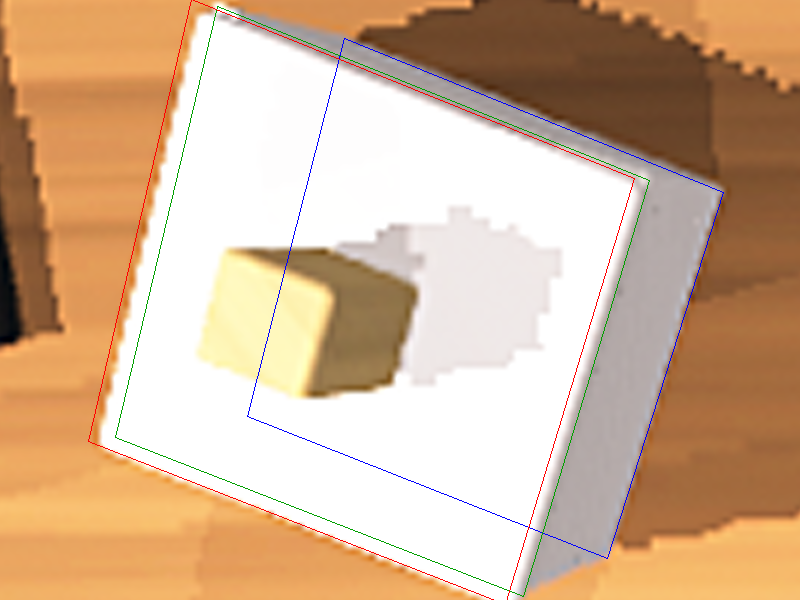

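The box base matches exactly. The plate is at or slightly below the predicted height (within about 1 px) with no gap, so the lid is seated. Handing in.

```bash
python3 -c "
from station import r
print(r.sense()['time_s']); r.finish_job()"
```

```text
36.05
the job is handed in; nothing more can be done
```

All four white lids are on their matching boxes, and I handed the job in at 36 s. The purple and pink look-alikes, the cup and the tablet were not touched.

**Placement:** Wrist-camera checks against the measured box positions put the small and large round lids within about 0.5 px. The oblong lid was within 2 px (about 1 mm) and the square lid within about 1 px, and both were square with their boxes. The boxes, cup and tablet measured within about 4 mm of where they started, which is as fine as that measurement gets. The exception is that the top camera missed the large round box and the cup in the final check, so for those two only the side camera confirms it.

**What disagreed:**
- **Square lid:** It touched about 4 mm higher than expected, with up to 18 N at first contact. I raised it, looked, and set it down again. It had been hanging lower in the grip, and a last oblique view showed it seated with no gap.
- **Lid height fit:** A fit of the square lid's height from a single picture gave a clearly wrong value, so I dropped it and used edge comparisons instead.
- **Oblong lid:** A picture before placing it suggested a 2–3 mm offset in the grip. I corrected part of it and rechecked before setting the lid down.
- **Tool tilt:** The tool slowly drifted to about 1.5° of tilt over the run, with no visible effect on the placed lids.

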